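Pause the pump hands-free and feed the fish

TASK

Feed the fish of the tank that belongs to the square switch: pause its pump by pointing the fingertips straight down at the eye of the square hands-free switch, about 2 cm above it and without touching it, for about two seconds; then press the feeder's button fully down and let it come up, and point at the square switch's eye again in the same way for about two seconds to restart the pump. Finish with the hand well clear, more than 12 cm from that eye. Do not touch any switch or bring the hand low over the eyes of the round and oblong ones, lift nothing, and leave the feeder, cup, jar and scoop where they stand.

Things in the scene. Friction and masses are not known exactly. Their poses are not given: they have to be found in the camera images.
- square_switch: hands-free pump switch with a square outline, 80 x 80 mm; white plastic, 34 mm high on a thin dark rubber foot, 0.3 kg, standing loose on the table. Origin: centre of its underside, z up. Its dark round eye is in the middle of its top. It may take any of the four places. This is the one to point at.
- square_eye (a point): centre of the eye, a round dark lens 28 mm across in the middle of the top of the square switch; 36 mm above the table, 2 mm above the switch's top face; z is up
- round_switch: hands-free pump switch with a round outline, 84 mm across; white plastic, 34 mm high on a thin dark rubber foot, 0.3 kg, standing loose on the table. Origin: centre of its underside, z up. Its dark round eye is in the middle of its top. It may take any of the four places. Belongs to another tank.
- round_eye (a point): centre of the eye, a round dark lens 28 mm across in the middle of the top of the round switch; 36 mm above the table, 2 mm above the switch's top face; z is up
- oblong_switch: hands-free pump switch with an oblong outline, 55 mm (x) by 115 mm (y); white plastic, 34 mm high on a thin dark rubber foot, 0.3 kg, standing loose on the table. Origin: centre of its underside, z up. Its dark round eye is in the middle of its top. It may take any of the four places. Belongs to another tank.
- oblong_eye (a point): centre of the eye, a round dark lens 28 mm across in the middle of the top of the oblong switch; 36 mm above the table, 2 mm above the switch's top face; z is up
- feeder: fish feeder, 0.5 to 1.1 kg, standing loose on the table in any of the four places: base plate 150 mm (x) by 100 mm (y), 10 mm thick; grey dosing block 66 x 84 mm, 90 mm high, centred at x = -37 mm, with the push button on its top; behind it (+x) a lying clear drum of food 66 mm across, whose top is 80 mm up. Origin: centre of its underside, z up
- feed_button_top (a point): centre of the top face of the feeder's round push button (white, 34 mm across, in a black collar), 112 mm above the table when up; it goes down with the button; pressed from above
- feed_button (a joint): travel of the feeder's button: 0 m up, 0.006 m fully down (counts as pressed from 0.0045 m); a spring that needs 5 N fully down and brings it up again
- cup: white drinking cup, 74 mm across the rim, 90 mm high, loose and light; origin at the centre of its underside; leave it alone
- jar: closed food jar with a dark cap, 60 mm across, 85 mm high, loose; origin at the centre of its underside; leave it alone
- scoop: spoon-shaped food scoop, 160 mm long, lying along its own x axis, loose; leave it alone
There are look-alikes about, which are no part of the job. What is shaped like the oblong_switch but brown or purple is not meant.

How it is judged:
By the outcome, as a careful person would: the job done as asked, in the order asked, and still so for the second after the job is handed in, with the robot touching nothing.
It also fails if it takes over 58 s, if anything falls off the work surface, if the arm or the gripper's body presses on something with over 40 N, if the wrist force passes 120 N, or if a joint passes its speed limit or range.

ROBOT

A 6-joint arm with a two-finger parallel gripper is mounted at the origin on the work surface. World frame = base frame: x ahead of the robot, y to its left, z up, the work surface at z = 0. Lengths are in m, angles in rad, forces in N, time in s.
With the tool pointing down it reaches from about 0.25 to 0.725 m from the base axis. Payload 4 kg.
Tool frame: the origin (TCP) lies at the very end of the fingers, on their centre line; the grasp point (between the pads) lies 19 mm behind it; x points along the fingers, y is the direction in which the jaws open and shut, and the axes are right-handed (so a half turn about x gives the same grasp; the last joint's range is limited). The gripper opens to 85 mm and grips with 20 to 120 N. Pads are 22 mm wide; open, the fingers measure 114 mm over their backs; the gripper's body (76 mm by 85 mm) begins 54 mm behind the grasp point. The pads swing forward as they close: fully open they stand 13 mm farther back than shut.
Start: joints at [1.342, 0.241, 0.005, 1.335, 0, 1.571], TCP at [0.113, 0.487, 0.202] pointing down, gripper open.
Joint ranges: [-2.72, 2.72], [-1.05, 1.87], [-1.09, 1.28], [-1.99, 2.15], [-1.42, 1.44], [-3.14, 3.14]. Speed limits (rad/s): [2.79, 2.79, 3.14, 3.14, 3.14, 3.14].

INTERFACE

Orientations are given as a unit quaternion [x, y, z, w].
In Python, from workcell import get_obs, camera, job_done gives the robot as it stands. The module is installed in compiled form; this text tells all that it offers.
- The arm moves only by the tool arm_command, never from a script. Its argument "motion" is a list of rows, each an object of numbers: "x", "y", "z": the shift along the tool's x, y, z in m; "roll": the turn about the tool's x in rad; "fingers": the opening, from 0 (shut) to 1 (fully open). A call has 1 to 20 rows; each row shifts and turns the pose as measured when the row begins, along the tool's axes as they then stand; what a row does not reach is not made up. A row lasts 1/12 s, in which the tool goes at most 41.7 mm and 7.16 degrees, less where a joint would pass 70% of its speed; a pose out of reach is approached as far as the arm can. A call is refused whole if a number of a shift passes 0.0417 or a number of a turn 0.125, either way. A call with a gripper value outside its range is refused whole. The fingers move at their own pace and stop on an object; the grip force is fixed at half the most. Time passes only in rows, so rows that do not move let the fingers close. It gives the time, the measured TCP pose, the force and the opening at its end, in the units of the state.
- get_obs(): the state, without advancing time (a new reading comes with each control period).
- camera(name): name is "scene" or "top" or "wrist"; returns a dict with "frame" (400x640x3 uint8, red, green, blue), "intrinsics" (3x3 intrinsics, pixels), "rvec" (rotation vector, rad) and "tvec" (3), from world to camera coordinates, as OpenCV has them. Camera axes: x right, y down, z forward; pixel columns grow to the right and rows downward; lengths in m; the calibration is good to about 2 mm. A picture is of the moment at which its call begins. There is no depth.
- job_done(): hands the job in, once; it reports no verdict.
The state is a dict: "clock": time; "joint_pos": joint angles; "joint_vel": joint speeds; "tau": joint torques, N m; "eef_pos": TCP position; "tool_rot": TCP orientation; "ft_force": force on the tool from outside, world axes, zero at the start; "ft_torque": the same for the moment, N m; "grip_width": finger opening in m.
Only numpy, scipy, OpenCV 4.12 (cv2) and the standard library are available. Lean on these libraries where they do the work, as an engineer would, in place of code of your own. Each camera call takes 0.05 s, during which the arm holds its last target.

## Working session

There is one attempt and no reset: what is moved stays moved. The work goes in short steps, Python scripts to look and compute and a tool call to move; the robot and the scene stay as the last step left them, time stands still between calls to the robot, and variables do not carry over. Pictures are saved under pics/ and viewed, and the job is handed in when it is done.

Besides the shell and the picture viewer there is one more tool, called after "Request:" as a command line: name --argument value ..., lists and objects as JSON in quotes. arm_command: Moves the arm, as the interface text tells. Its arguments: {"type":"object","properties":{"motion":{"type":"array","items":{"type":"object","properties":{"x":{"type":"number"},"y":{"type":"number"},"z":{"type":"number"},"roll":{"type":"number"},"fingers":{"type":"number"}}}}},"required":["motion"]}

```bash
mkdir -p pics; cat > h.py <<'E'
import numpy as np, cv2
from workcell import get_obs, camera, job_done
def snap(n,f):
    c=camera(n); cv2.imwrite(f'pics/{f}.png',c['frame'][:,:,::-1]); np.savez(f'{f}.npz',**c); return c
def load(f): return np.load(f'{f}.npz')
def ray(c,u,v):
    R=cv2.Rodrigues(np.array(c['rvec'],float))[0]; t=np.array(c['tvec'],float).ravel(); K=np.array(c['intrinsics'])
    o=-R.T@t; d=R.T@np.linalg.solve(K,[u,v,1.]); return o,d/np.linalg.norm(d)
def plane(c,u,v,z):
    o,d=ray(c,u,v); return o+d*(z-o[2])/d[2]
def tri(c1,p1,c2,p2):
    o1,d1=ray(c1,*p1);o2,d2=ray(c2,*p2)
    s=np.linalg.lstsq(np.c_[d1,-d2],o2-o1,rcond=None)[0]
    a=o1+s[0]*d1;b=o2+s[1]*d2; return (a+b)/2,np.linalg.norm(a-b)
def proj(c,P): return cv2.projectPoints(np.array(P,float).reshape(-1,3),np.array(c['rvec'],float),np.array(c['tvec'],float),np.array(c['intrinsics']),None)[0].reshape(-1,2)
E
python3 - <<'E'
from h import *
o=get_obs()
for k in o: print(k,np.round(o[k],3))
for n in ('scene','top','wrist'):
    c=snap(n,n+'0'); print(n,np.round(ray(c,320,200),3).tolist())
E
```

```text
clock 0.0
joint_pos [1.342 0.241 0.004 1.335 0.    1.571]
joint_vel [-0.001 -0.001 -0.    -0.001 -0.001  0.001]
tau [-0.0000e+00 -3.7232e+01  2.5241e+01  1.7000e-02 -0.0000e+00  0.0000e+00]
eef_pos [0.113 0.486 0.202]
tool_rot [ 0.08   0.703 -0.081  0.702]
ft_force [-0.298 -0.152  0.408]
ft_torque [0.012 0.015 0.008]
grip_width 0.086
scene [[1.041, -0.277, 1.16], [-0.45, 0.288, -0.845]]
top [[0.357, 0.062, 1.356], [0.108, -0.015, -0.994]]
wrist [[0.048, 0.501, 0.374], [0.271, -0.041, -0.962]]
```

View pics/scene0.png

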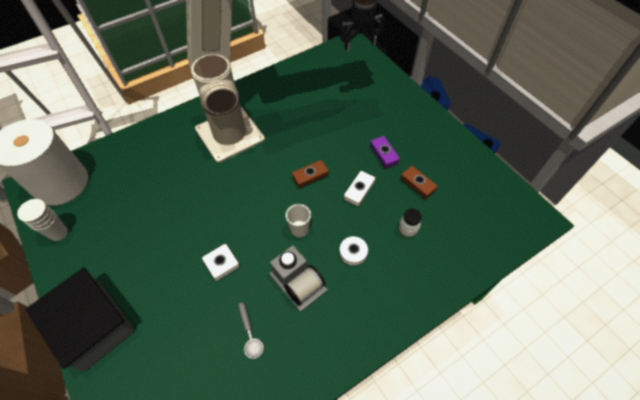

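View pics/top0.png

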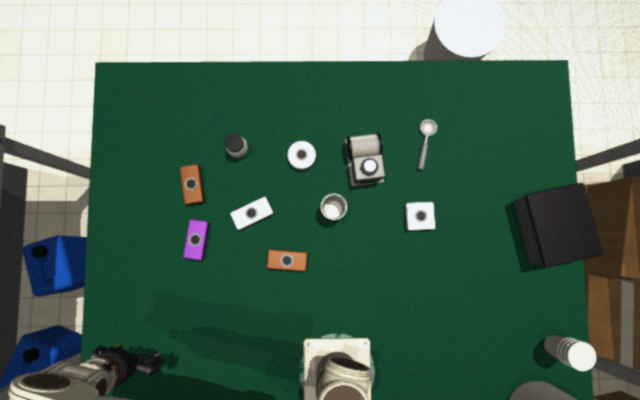

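View pics/wrist0.png

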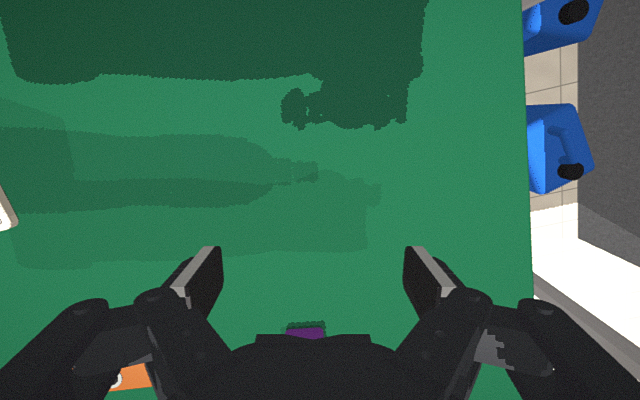

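The square switch is at (220,262) in scene and (420,216) in top. The feeder button is at (289,259) in scene and (369,167) in top. The white oblong and round switches stand on the far side of the feeder. Next I measure by blobs.

```bash
cat > m.py <<'E'
from h import *
S,T=load('scene0'),load('top0')
def blob(c,u,v,r,f):
    g=cv2.cvtColor(c['frame'],cv2.COLOR_RGB2GRAY); m=np.zeros_like(g)
    m[v-r:v+r+1,u-r:u+r+1]=f(g[v-r:v+r+1,u-r:u+r+1]).astype(np.uint8)
    n,l,s,ce=cv2.connectedComponentsWithStats(m,connectivity=4)
    out=[(ce[i],s[i][4],s[i][:4]) for i in range(1,n)]
    return min(out,key=lambda q:np.hypot(q[0][0]-u,q[0][1]-v)-q[1]*.01)
dark=lambda g:g<110
br=lambda g:g>165
for n,ps,pt,f,r,z in [('sqeye',(220,261),(420,216),dark,7,.036),('button',(288,259),(369,167),br,11,.112),('round',(353,249),(301,154),dark,7,.036),('obl',(360,186),(251,213),dark,7,.036)]:
    a=blob(S,*ps,r,f);b=blob(T,*pt,r,f)
    P,e=tri(S,a[0],T,b[0]); print(n,a,b,'tri',P.round(4),round(e,4),'planeS',plane(S,*a[0],z).round(4),'planeT',plane(T,*b[0],z).round(4))
for n,pt,z in [('cup',(333,204),.09),('jar',(236,143),.085),('scoop',(428,128),.01),('scoopend',(422,168),.01),('sq',(420,216),.034),('blockcorners',(353,156),.09),('c',(384,154),.1),('c',(384,180),.1),('basefoot',(349,185),.01),('',(383,182),.01)]:
    print(n,plane(T,*pt,z).round(3))
vis=cv2.resize(T['frame'][110:240,280:450,::-1],None,fx=4.6,fy=4.6,interpolation=cv2.INTER_CUBIC);cv2.imwrite('pics/tz.png',vis)
vis=cv2.resize(S['frame'][190:320,190:360,::-1],None,fx=4.6,fy=4.6,interpolation=cv2.INTER_CUBIC);cv2.imwrite('pics/sz.png',vis)
E
python3 m.py
```

```text
sqeye (array([219.42857143, 259.58730159]), np.int32(63), array([215, 256,  10,   8], dtype=int32)) (array([420.52941176, 215.43137255]), np.int32(51), array([417, 212,   8,   8], dtype=int32)) tri [ 0.4517 -0.2554  0.0322] 0.0005 planeS [ 0.4538 -0.2553  0.036 ] planeT [ 0.4514 -0.2547  0.036 ]
button (array([287.28971963, 257.95327103]), np.int32(107), array([282, 253,  12,  11], dtype=int32)) (array([369.56034483, 165.3362069 ]), np.int32(116), array([364, 160,  12,  12], dtype=int32)) tri [ 0.5899 -0.0974  0.1075] 0.0008 planeS [ 0.592  -0.0979  0.112 ] planeT [ 0.5889 -0.0972  0.112 ]
round (array([353.33333333, 248.31666667]), np.int32(60), array([349, 245,   9,   8], dtype=int32)) (array([301.17021277, 154.0212766 ]), np.int32(47), array([298, 151,   8,   7], dtype=int32)) tri [0.6399 0.0978 0.0325] 0.0001 planeS [0.6412 0.0967 0.036 ] planeT [0.6391 0.0977 0.036 ]
obl (array([359.46808511, 185.27659574]), np.int32(47), array([356, 182,   8,   7], dtype=int32)) (array([250.69811321, 212.52830189]), np.int32(53), array([247, 209,   8,   8], dtype=int32)) tri [0.4646 0.248  0.0327] 0.0003 planeS [0.4662 0.2463 0.036 ] planeT [0.4644 0.2477 0.036 ]
cup [0.482 0.007 0.09 ]
jar [0.663 0.285 0.085]
scoop [ 0.724 -0.294  0.01 ]
scoopend [ 0.598 -0.271  0.01 ]
sq [ 0.45  -0.254  0.034]
blockcorners [ 0.621 -0.053  0.09 ]
c [ 0.624 -0.141  0.1  ]
c [ 0.549 -0.139  0.1  ]
basefoot [ 0.548 -0.046  0.01 ]
 [ 0.556 -0.15   0.01 ]
```

```bash
ls pics
```

```text
scene0.png
sz.png
top0.png
tz.png
wrist0.png
```

View pics/tz.png

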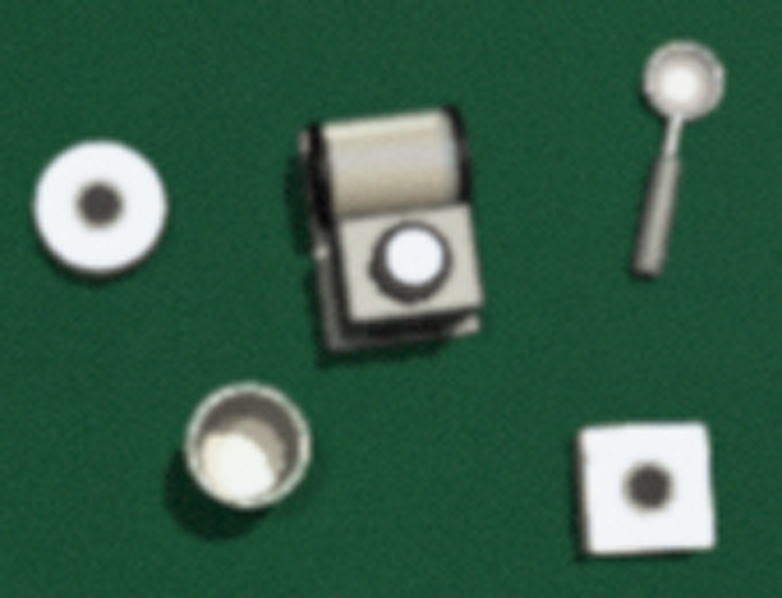

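View pics/sz.png

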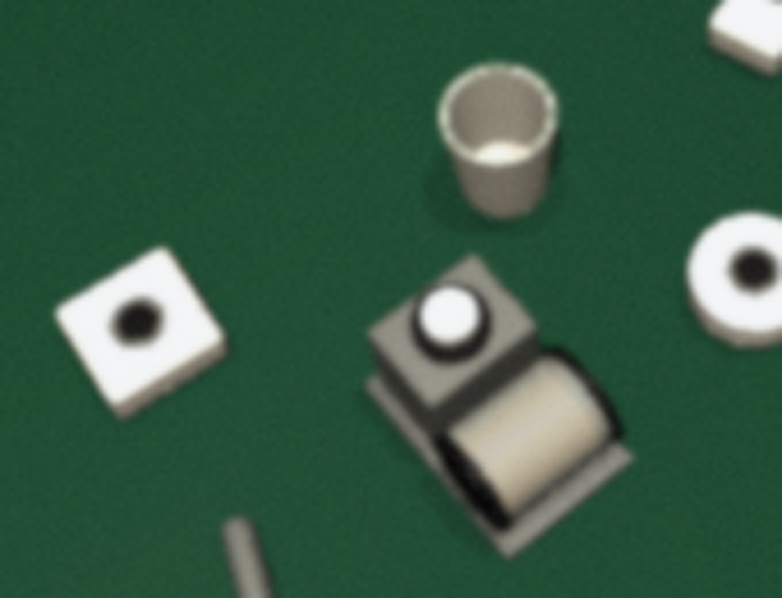

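```bash
cat >> h.py <<'E'
from scipy.spatial.transform import Rotation as Ro
def need(P):
    o=get_obs();R=Ro.from_quat(o['tool_rot']).as_matrix();d=np.array(P)-o['eef_pos']
    print('t',round(float(o['clock']),2),'pos',np.round(o['eef_pos'],4),'tool dxyz',np.round(R.T@d,4),'down',R[:,0].round(4),'y',R[:,1].round(3),'j',np.round(o['joint_pos'],2),'F',np.round(o['ft_force'],1),'w',round(float(o['grip_width']),4))
E
python3 -c "
from h import *
need([.452,-.255,.25])"
```

```text
t 0.15 pos [0.1133 0.4865 0.2017] tool dxyz [-0.0472 -0.6454  0.4981] down [-4.0e-04 -1.5e-03 -1.0e+00] y [ 0.227  0.974 -0.002] j [ 1.34  0.24  0.    1.34 -0.    1.57] F [-0.6 -0.2 -0.8] w 0.0856
```

Request:
arm_command --motion '[{"x":-0.03,"fingers":0},{"x":-0.03,"fingers":0},{"y":-0.02,"z":0.016,"fingers":0},{"y":-0.025,"z":0.02,"fingers":0},{"y":-0.025,"z":0.02,"fingers":0},{"y":-0.025,"z":0.02,"fingers":0},{"y":-0.025,"z":0.02,"fingers":0},{"y":-0.025,"z":0.02,"fingers":0},{"y":-0.025,"z":0.02,"fingers":0},{"y":-0.025,"z":0.02,"fingers":0},{"y":-0.025,"z":0.02,"fingers":0},{"y":-0.025,"z":0.02,"fingers":0}]'

```text
schema error: expected keys x, y, z, roll, fingers
```

```bash
python3 -c "
from h import *
need([.452,-.255,.25])"
```

```text
t 0.15 pos [0.1133 0.4865 0.2017] tool dxyz [-0.0472 -0.6454  0.4981] down [-4.0e-04 -1.5e-03 -1.0e+00] y [ 0.227  0.974 -0.002] j [ 1.34  0.24  0.    1.34 -0.    1.57] F [-0.6 -0.2 -0.8] w 0.0856
```

Request:
arm_command --motion '[{"x":-0.03,"y":0,"z":0,"roll":0,"fingers":0},{"x":-0.03,"y":0,"z":0,"roll":0,"fingers":0},{"x":0,"y":-0.02,"z":0.016,"roll":0,"fingers":0},{"x":0,"y":-0.025,"z":0.02,"roll":0,"fingers":0},{"x":0,"y":-0.025,"z":0.02,"roll":0,"fingers":0},{"x":0,"y":-0.025,"z":0.02,"roll":0,"fingers":0},{"x":0,"y":-0.025,"z":0.02,"roll":0,"fingers":0},{"x":0,"y":-0.025,"z":0.02,"roll":0,"fingers":0},{"x":0,"y":-0.025,"z":0.02,"roll":0,"fingers":0},{"x":0,"y":-0.025,"z":0.02,"roll":0,"fingers":0},{"x":0,"y":-0.025,"z":0.02,"roll":0,"fingers":0},{"x":0,"y":-0.025,"z":0.02,"roll":0,"fingers":0}]'

```text
clock: 1.15
eef_pos: [0.2506, 0.1948, 0.2607]
tool_rot: [0.072, 0.703, -0.079, 0.703]
ft_force: [0.1, -0.8, -0.6]
grip_width: -0.0002
```

```bash
python3 -c "
from h import *
need([.452,-.255,.25])"
```

```text
t 1.15 pos [0.2506 0.1948 0.2607] tool dxyz [ 0.0147 -0.3965  0.2925] down [-0.0021 -0.0097 -1.    ] y [ 0.213  0.977 -0.01 ] j [ 0.67 -0.14 -0.25  1.47 -0.01  0.88] F [ 0.1 -0.8 -0.6] w -0.0002
```

Request:
arm_command --motion '[{"x":0,"y":-0.025,"z":0.018,"roll":0,"fingers":0},{"x":0,"y":-0.025,"z":0.018,"roll":0,"fingers":0},{"x":0,"y":-0.025,"z":0.018,"roll":0,"fingers":0},{"x":0,"y":-0.025,"z":0.018,"roll":0,"fingers":0},{"x":0,"y":-0.025,"z":0.018,"roll":0,"fingers":0},{"x":0,"y":-0.025,"z":0.018,"roll":0,"fingers":0},{"x":0,"y":-0.025,"z":0.018,"roll":0,"fingers":0},{"x":0,"y":-0.025,"z":0.018,"roll":0,"fingers":0},{"x":0,"y":-0.025,"z":0.018,"roll":0,"fingers":0},{"x":0,"y":-0.025,"z":0.018,"roll":0,"fingers":0},{"x":0,"y":-0.025,"z":0.018,"roll":0,"fingers":0},{"x":0,"y":-0.025,"z":0.018,"roll":0,"fingers":0},{"x":0,"y":0,"z":0,"roll":0,"fingers":0}]'

```text
clock: 2.23
eef_pos: [0.4001, -0.168, 0.2621]
tool_rot: [0.075, 0.702, -0.082, 0.703]
ft_force: [0.1, 0.1, 0.2]
grip_width: -0.0001
```

```bash
python3 -c "
from h import *
need([.452,-.255,.25]); snap('wrist','w1')"
```

```text
t 2.23 pos [ 0.4001 -0.168   0.2621] tool dxyz [ 0.0129 -0.0734  0.0697] down [-1.0e-04 -9.7e-03 -1.0e+00] y [ 0.22   0.976 -0.01 ] j [-0.39  0.09 -0.03  1.45 -0.01 -0.17] F [0.1 0.1 0.2] w -0.0001
```

View pics/w1.png

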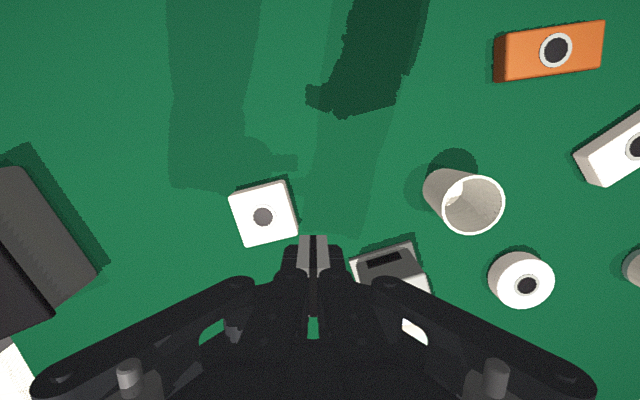

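The wrist picture shows the square switch with its eye at (263,217), left of the shut fingertips (313,240).

```bash
cat > m2.py <<'E'
from h import *
import sys
def eye(f,u,v,r=14):
    c=load(f);g=cv2.cvtColor(c['frame'],cv2.COLOR_RGB2GRAY)[v-r:v+r+1,u-r:u+r+1]
    m=(g<170).astype(np.uint8);n,l,s,ce=cv2.connectedComponentsWithStats(m)
    i=1+np.argmax(s[1:,4]);p=ce[i]+[u-r,v-r];print(f,'eye px',p.round(1),'area',s[i][4],'bbox',s[i][:4],plane(c,*p,.036).round(4));return c,p
if __name__=='__main__':
    c,p=eye('w1',263,217)
    T=load('top0');S=load('scene0')
    print(tri(c,p,T,(420.53,215.43)),tri(c,p,S,(219.43,259.59)))
E
python3 m2.py
```

```text
w1 eye px [262.4 216.6] area 277 bbox [ 4  5 20 18] [ 0.4529 -0.2557  0.036 ]
(array([ 0.45084996, -0.25353347,  0.04277136]), np.float64(0.0008784938321653267)) (array([ 0.45323063, -0.25559791,  0.03510558]), np.float64(0.000752916870306724))
```

Request:
arm_command --motion '[{"x":0.015,"y":-0.0185,"z":0.0175,"roll":0,"fingers":0},{"x":0.015,"y":-0.0185,"z":0.0175,"roll":0,"fingers":0},{"x":0.015,"y":-0.0185,"z":0.0175,"roll":0,"fingers":0},{"x":0.015,"y":-0.0185,"z":0.0175,"roll":0,"fingers":0},{"x":0,"y":0,"z":0,"roll":0,"fingers":0},{"x":0,"y":0,"z":0,"roll":0,"fingers":0}]'

```text
clock: 2.78
eef_pos: [0.451, -0.252, 0.2001]
tool_rot: [0.075, 0.704, -0.078, 0.702]
ft_force: [-0.1, 0.4, 0.1]
grip_width: 0.0001
```

```bash
python3 -c "
from h import *
need([.452,-.255,.056]); snap('wrist','w2')"
```

```text
t 2.78 pos [ 0.451  -0.252   0.2001] tool dxyz [ 0.1441 -0.0021  0.002 ] down [-0.0033 -0.0032 -1.    ] y [ 0.216  0.976 -0.004] j [-0.51  0.28  0.05  1.34 -0.   -0.29] F [-0.1  0.4  0.1] w 0.0001
```

View pics/w2.png

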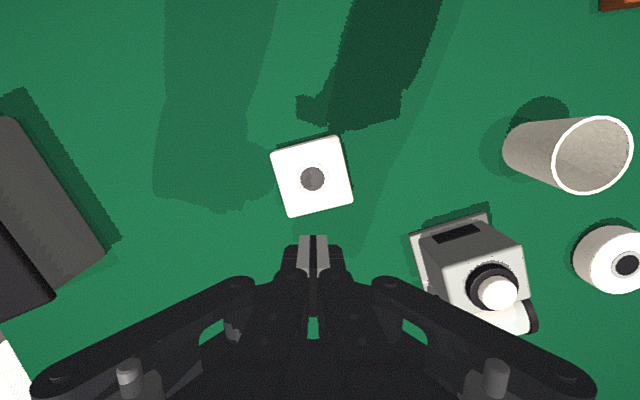

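The eye is at (312,179), in line with the fingers. The feeder button shows at (498,293).

```bash
python3 - <<'E'
from m2 import *
a,p=eye('w1',263,217);b,q=eye('w2',312,179)
print(tri(a,p,b,q))
T=load('top0');S=load('scene0')
print(tri(b,q,S,(219.43,259.59)),tri(b,q,T,(420.53,215.43)))
B=(498,293.5)
print(plane(b,*B,.112),tri(b,B,S,(287.29,257.95)),tri(b,B,T,(369.56,165.34)))
E
```

```text
w1 eye px [262.4 216.6] area 277 bbox [ 4  5 20 18] [ 0.4529 -0.2557  0.036 ]
w2 eye px [311.9 178.4] area 448 bbox [ 2  2 25 24] [ 0.4528 -0.2558  0.036 ]
(array([ 0.45286812, -0.25580896,  0.03579601]), np.float64(0.00011563651093629851))
(array([ 0.45308172, -0.25556537,  0.03460894]), np.float64(0.0006609708798633779)) (array([ 0.45212521, -0.25535362,  0.03550145]), np.float64(0.0017610831560003148))
[ 0.58802993 -0.09948897  0.112     ] (array([ 0.59064627, -0.09746863,  0.10861793]), np.float64(0.00040457732842111673)) (array([ 0.58970455, -0.09784826,  0.1093519 ]), np.float64(0.0008549930177712478))
```

Request:
arm_command --motion '[{"x":0.025,"y":-0.002,"z":0.001,"roll":0,"fingers":0},{"x":0.025,"y":-0.001,"z":0.001,"roll":0,"fingers":0},{"x":0.025,"y":0,"z":0.001,"roll":0,"fingers":0},{"x":0.015,"y":0,"z":0,"roll":0,"fingers":0},{"x":0,"y":0,"z":0,"roll":0,"fingers":0},{"x":0,"y":0,"z":0,"roll":0,"fingers":0}]'

```text
clock: 3.33
eef_pos: [0.4536, -0.249, 0.1143]
tool_rot: [0.072, 0.702, -0.076, 0.705]
ft_force: [0.5, -0.1, 0.1]
grip_width: -0.0
```

```bash
python3 -c "
from h import *
need([.4528,-.2557,.056]); "
```

```text
t 3.33 pos [ 0.4536 -0.249   0.1143] tool dxyz [ 0.0583 -0.0064  0.0003] down [ 0.0043 -0.0058 -1.    ] y [ 0.208  0.978 -0.005] j [-0.5   0.32 -0.12  1.12 -0.   -0.29] F [ 0.5 -0.1  0.1] w -0.0
```

Request:
arm_command --motion '[{"x":0.01,"y":-0.006,"z":0,"roll":0,"fingers":0},{"x":0,"y":0,"z":0,"roll":0,"fingers":0}]'

```text
clock: 3.5
eef_pos: [0.4534, -0.2545, 0.1067]
tool_rot: [0.07, 0.7, -0.075, 0.706]
ft_force: [-0.1, -0.6, 0.4]
grip_width: -0.0001
```

Request:
arm_command --motion '[{"x":0,"y":0,"z":0,"roll":0,"fingers":0}]'

```text
clock: 3.58
eef_pos: [0.4541, -0.2548, 0.1078]
tool_rot: [0.07, 0.7, -0.076, 0.707]
ft_force: [-0.2, -0.5, -0.3]
grip_width: 0.0002
```

Request:
arm_command --motion '[{"x":0,"y":0,"z":0,"roll":0,"fingers":0}]'

```text
clock: 3.67
eef_pos: [0.4544, -0.255, 0.1086]
tool_rot: [0.07, 0.699, -0.076, 0.707]
ft_force: [-0.4, 0.7, -0.9]
grip_width: -0.0001
```

```bash
python3 -c "
from h import *
need([.4528,-.2557,.056]); "
```

```text
t 3.67 pos [ 0.4544 -0.255   0.1086] tool dxyz [ 0.0526 -0.0006 -0.0021] down [ 0.0107 -0.0092 -0.9999] y [ 0.205  0.979 -0.007] j [-0.51  0.33 -0.12  1.1  -0.   -0.3 ] F [-0.4  0.7 -0.9] w -0.0001
```

Request:
arm_command --motion '[{"x":0.001,"y":0,"z":-0.0005,"roll":0,"fingers":0},{"x":0.001,"y":0,"z":-0.0005,"roll":0,"fingers":0},{"x":0.001,"y":0,"z":-0.0005,"roll":0,"fingers":0},{"x":0.001,"y":0,"z":-0.0005,"roll":0,"fingers":0},{"x":0.001,"y":0,"z":-0.0005,"roll":0,"fingers":0},{"x":0.001,"y":0,"z":-0.0005,"roll":0,"fingers":0}]'

```text
clock: 4.17
eef_pos: [0.453, -0.2557, 0.1046]
tool_rot: [0.07, 0.697, -0.077, 0.709]
ft_force: [0.5, 0.7, 0.3]
grip_width: 0.0001
```

```bash
python3 -c "
from h import *
need([.4528,-.2557,.056]); "
```

```text
t 4.17 pos [ 0.453  -0.2557  0.1046] tool dxyz [ 0.0486  0.0004 -0.001 ] down [ 0.0152 -0.0116 -0.9998] y [ 0.206  0.979 -0.008] j [-0.51  0.33 -0.14  1.08 -0.   -0.3 ] F [0.5 0.7 0.3] w 0.0001
```

Request:
arm_command --motion '[{"x":0.02,"y":0,"z":-0.0005,"roll":0,"fingers":0},{"x":0.02,"y":0,"z":-0.0005,"roll":0,"fingers":0},{"x":0.008,"y":0,"z":0,"roll":0,"fingers":0},{"x":0.0005,"y":0,"z":0,"roll":0,"fingers":0},{"x":0.0005,"y":0,"z":0,"roll":0,"fingers":0}]'

```text
clock: 4.58
eef_pos: [0.4533, -0.2565, 0.0547]
tool_rot: [0.069, 0.697, -0.077, 0.71]
ft_force: [-1.3, -0.5, 0.7]
grip_width: -0.0006
```

```bash
python3 -c "
from h import *
need([.4528,-.2557,.056]); "
```

```text
t 4.58 pos [ 0.4533 -0.2565  0.0547] tool dxyz [-0.0013  0.0007 -0.0007] down [ 0.0169 -0.0125 -0.9998] y [ 0.206  0.978 -0.009] j [-0.51  0.38 -0.21  0.96 -0.   -0.31] F [-1.3 -0.5  0.7] w -0.0006
```

In position about 19 mm above the eye. Holding here.

Request:
arm_command --motion '[{"x":0,"y":0,"z":0,"roll":0,"fingers":0},{"x":0,"y":0.0005,"z":0,"roll":0,"fingers":0},{"x":0,"y":0,"z":0,"roll":0,"fingers":0},{"x":0,"y":0,"z":0,"roll":0,"fingers":0},{"x":0.0005,"y":0,"z":0,"roll":0,"fingers":0},{"x":0,"y":0,"z":0,"roll":0,"fingers":0},{"x":0.0005,"y":0,"z":0,"roll":0,"fingers":0},{"x":0,"y":0,"z":0,"roll":0,"fingers":0}]'

```text
clock: 5.25
eef_pos: [0.4561, -0.2574, 0.0576]
tool_rot: [0.069, 0.695, -0.078, 0.712]
ft_force: [-0.2, 0.4, 0.7]
grip_width: -0.0001
```

```bash
python3 -c "
from h import *
need([.4528,-.2557,.056]); snap('wrist','w3')"
```

```text
t 5.25 pos [ 0.4561 -0.2574  0.0576] tool dxyz [ 0.0015  0.001  -0.0037] down [ 0.0227 -0.0158 -0.9996] y [ 0.206  0.978 -0.011] j [-0.51  0.37 -0.21  0.96 -0.   -0.3 ] F [-0.2  0.4  0.7] w -0.0001
```

View pics/w3.png

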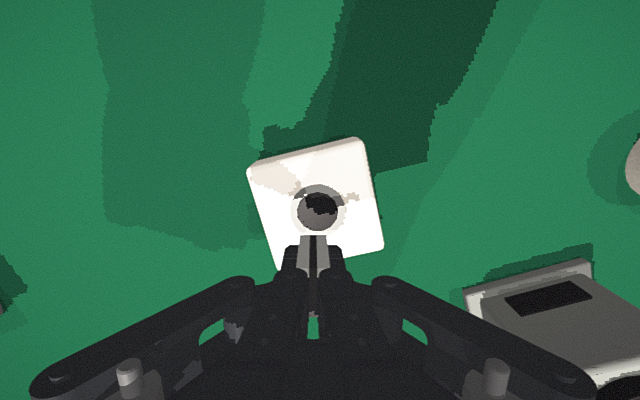

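The fingertips (313,236) stand just short of the eye (318,208), as expected from this viewpoint.

Request:
arm_command --motion '[{"x":0.001,"y":0.001,"z":-0.002,"roll":0,"fingers":0},{"x":0.001,"y":0,"z":-0.002,"roll":0,"fingers":0},{"x":0.0005,"y":0,"z":-0.0005,"roll":0,"fingers":0},{"x":0.0005,"y":0,"z":-0.0005,"roll":0,"fingers":0},{"x":0.0005,"y":0,"z":-0.0005,"roll":0,"fingers":0},{"x":0.0005,"y":0,"z":-0.0005,"roll":0,"fingers":0},{"x":0.0005,"y":0,"z":-0.0005,"roll":0,"fingers":0}]'

```text
clock: 5.88
eef_pos: [0.4491, -0.2548, 0.0523]
tool_rot: [0.069, 0.695, -0.078, 0.712]
ft_force: [-0.3, 0.8, 0.1]
grip_width: -0.0002
```

Request:
arm_command --motion '[{"x":0.0005,"y":0,"z":-0.0005,"roll":0,"fingers":0},{"x":0.0005,"y":0,"z":-0.0005,"roll":0,"fingers":0},{"x":0.0005,"y":0,"z":-0.0005,"roll":0,"fingers":0},{"x":0.0005,"y":0,"z":-0.0005,"roll":0,"fingers":0},{"x":0.0005,"y":0,"z":-0.0005,"roll":0,"fingers":0},{"x":0.0005,"y":0,"z":-0.0005,"roll":0,"fingers":0},{"x":0.0005,"y":0,"z":-0.0005,"roll":0,"fingers":0}]'

```text
clock: 6.47
eef_pos: [0.4456, -0.2541, 0.0483]
tool_rot: [0.069, 0.695, -0.078, 0.712]
ft_force: [-0.3, 0.3, 0.7]
grip_width: -0.0001
```

```bash
python3 -c "
from h import *
need([.4528,-.2557,.056]); snap('wrist','w4')"
```

```text
t 6.47 pos [ 0.4456 -0.2541  0.0483] tool dxyz [-0.0075 -0.0002  0.0076] down [ 0.0223 -0.0156 -0.9996] y [ 0.206  0.978 -0.011] j [-0.52  0.37 -0.25  0.93 -0.   -0.31] F [-0.3  0.3  0.7] w -0.0001
```

View pics/w4.png

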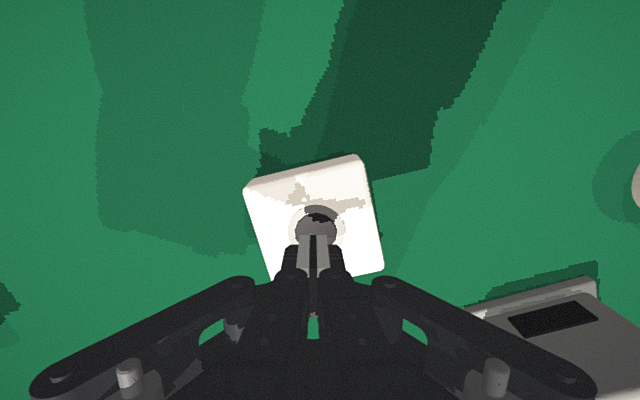

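Held from about 4.4 s to 6.5 s, drifting at the end but still over the eye. Leaving upward now.

Request:
arm_command --motion '[{"x":-0.015,"y":0,"z":0.003,"roll":0,"fingers":0},{"x":-0.04,"y":0,"z":0,"roll":0,"fingers":0},{"x":-0.04,"y":0,"z":0,"roll":0,"fingers":0},{"x":-0.035,"y":0,"z":0,"roll":0,"fingers":0},{"x":0,"y":0.025,"z":0.015,"roll":0,"fingers":0},{"x":0,"y":0.03,"z":0.015,"roll":0,"fingers":0},{"x":0,"y":0.03,"z":0.015,"roll":0,"fingers":0}]'

```text
clock: 7.1
eef_pos: [0.5044, -0.181, 0.1839]
tool_rot: [0.073, 0.696, -0.082, 0.71]
ft_force: [0.3, -0.5, -0.3]
grip_width: 0.0002
```

```bash
python3 -c "
from h import *
need([.589,-.098,.15]); snap('wrist','w5')"
```

```text
t 7.1 pos [ 0.5044 -0.181   0.1839] tool dxyz [0.0343 0.0998 0.0638] down [ 0.0184 -0.0146 -0.9997] y [ 0.218  0.976 -0.01 ] j [-0.34  0.3   0.04  1.29 -0.01 -0.12] F [ 0.3 -0.5 -0.3] w 0.0002
```

View pics/w5.png

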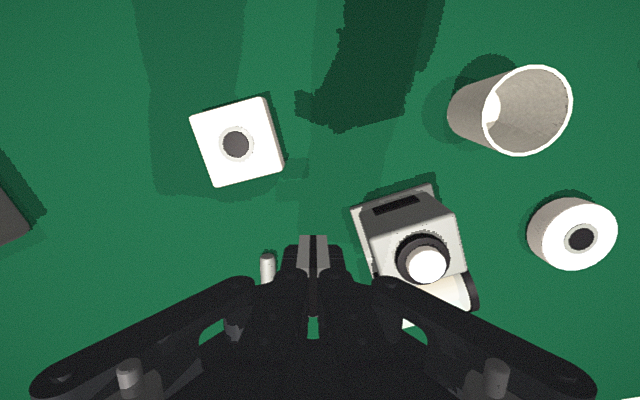

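```bash
python3 - <<'E'
from h import *
o=[]
for f,u,v in [('w1',263,217),('w2',312,179),('w5',236,144),('w5',580,238)]:
    c=load(f)['frame'][v-26:v+26,u-26:u+26,::-1]; o.append(cv2.resize(c,(190,190),interpolation=cv2.INTER_CUBIC)); print(f,load(f)['frame'][v,u])
cv2.imwrite('pics/eyes.png',np.hstack(o))
b=load('w5');g=cv2.cvtColor(b['frame'],cv2.COLOR_RGB2GRAY)[240:290,395:460]
m=(g>225).astype(np.uint8);n,l,s,ce=cv2.connectedComponentsWithStats(m)
for i in range(1,n):
    if s[i][4]>100: print(ce[i]+[395,240],s[i]); B=ce[i]+[395,240]
    if s[i][4]>400:
        print(plane(b,*B,.112),tri(b,B,load('scene0'),(287.29,257.95)),tri(b,B,load('top0'),(369.56,165.34)),tri(b,B,load('w2'),(498,293.5)))
E
```

```text
w1 [130 123 121]
w2 [133 124 124]
w5 [103  99  98]
w5 [48 48 48]
[430.70165746 271.14601421] [  14   10   51   40 1267]
[ 0.59555267 -0.09517451  0.112     ] (array([ 0.59325903, -0.09731032,  0.11541558]), np.float64(0.0022261630369029488)) (array([ 0.58802723, -0.09704142,  0.12172438]), np.float64(0.0028027971848293767)) (array([ 0.60732655, -0.0883628 ,  0.09046869]), np.float64(0.004459173117456816))
```

View pics/eyes.png

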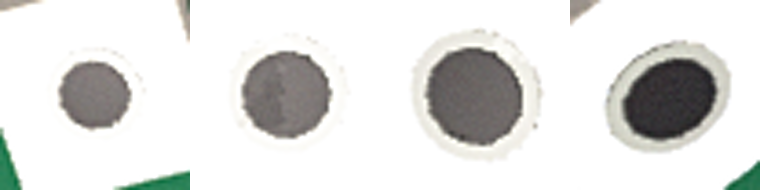

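No state indicator is visible; the eye differs only in shading. My button blob ran into the drum, so I fit the top's circle instead.

```bash
python3 - <<'E'
from h import *
for B in [(427,264.5)]:
    b=load('w5');print(plane(b,*B,.112),tri(b,B,load('scene0'),(287.29,257.95)),tri(b,B,load('top0'),(369.56,165.34)),tri(b,B,load('w2'),(498,293.5)))
cv2.imwrite('pics/bz.png',cv2.resize(b['frame'][220:310,370:490,::-1],None,fx=6,fy=6,interpolation=cv2.INTER_CUBIC))
E
```

```text
[ 0.58817995 -0.09766239  0.112     ] (array([ 0.59042781, -0.09695504,  0.10841836]), np.float64(0.000562909888414798)) (array([ 0.58908124, -0.097337  ,  0.11066074]), np.float64(0.0001442907876620213)) (array([ 0.59251416, -0.09604342,  0.10572026]), np.float64(0.00072573033067005))
```

View pics/bz.png

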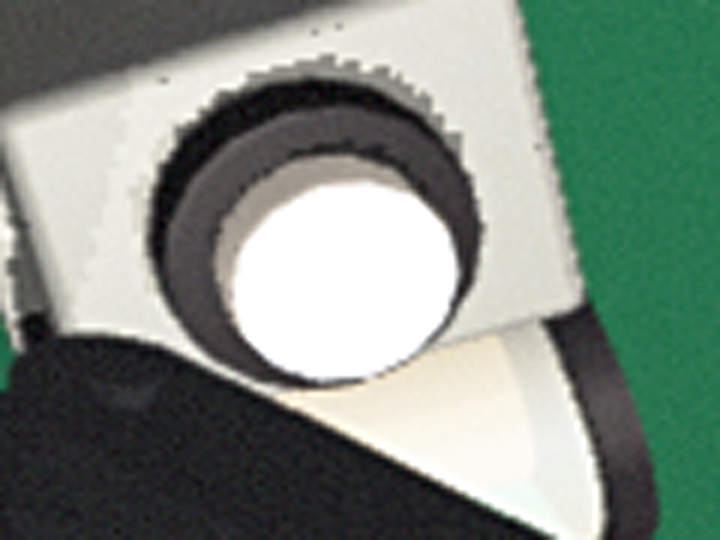

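Request:
arm_command --motion '[{"x":0,"y":0.025,"z":0.016,"roll":0,"fingers":0},{"x":0,"y":0.025,"z":0.016,"roll":0,"fingers":0},{"x":0,"y":0.025,"z":0.016,"roll":0,"fingers":0},{"x":0.005,"y":0.022,"z":0.014,"roll":0,"fingers":0},{"x":0.01,"y":0,"z":0,"roll":0,"fingers":0},{"x":0.01,"y":0,"z":0,"roll":0,"fingers":0},{"x":0,"y":0,"z":0,"roll":0,"fingers":0}]'

```text
clock: 7.73
eef_pos: [0.5949, -0.0878, 0.1579]
tool_rot: [0.07, 0.695, -0.076, 0.712]
ft_force: [-0.6, 0.1, -0.5]
grip_width: 0.0002
```

```bash
python3 -c "
from h import *
need([.589,-.0975,.112]); snap('wrist','w6')"
```

```text
t 7.73 pos [ 0.5949 -0.0878  0.1579] tool dxyz [ 0.0458 -0.0104 -0.005 ] down [ 0.0234 -0.0112 -0.9997] y [ 0.206  0.979 -0.006] j [-0.14  0.44  0.18  1.28 -0.01  0.06] F [-0.6  0.1 -0.5] w 0.0002
```

View pics/w6.png

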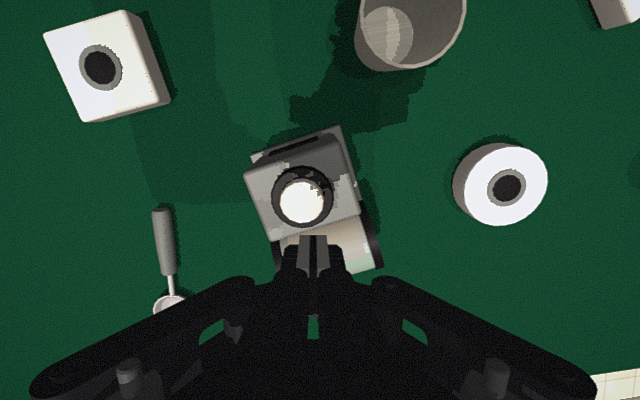

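```bash
python3 - <<'E'
from h import *
b=load('w6');B=(302,201.5)
print(plane(b,*B,.112),tri(b,B,load('scene0'),(287.29,257.95)),tri(b,B,load('top0'),(369.56,165.34)),tri(b,B,load('w5'),(427.7,266.8)))
E
```

```text
[ 0.59004825 -0.09697143  0.112     ] (array([ 0.59085664, -0.09732542,  0.10924734]), np.float64(0.00011728490727916111)) (array([ 0.58696318, -0.09588169,  0.12225587]), np.float64(5.09753471415673e-05)) (array([ 0.59027117, -0.09716619,  0.11209156]), np.float64(0.0006196722374190219))
```

Request:
arm_command --motion '[{"x":0.01,"y":-0.007,"z":-0.004,"roll":0,"fingers":0},{"x":0.015,"y":-0.002,"z":-0.001,"roll":0,"fingers":0},{"x":0,"y":0,"z":0,"roll":0,"fingers":0}]'

```text
clock: 8.03
eef_pos: [0.5869, -0.0991, 0.134]
tool_rot: [0.071, 0.694, -0.078, 0.712]
ft_force: [-0.7, -0.2, -1.0]
grip_width: -0.0003
```

```bash
python3 -c "
from h import *
need([.589,-.0975,.106])"
```

```text
t 8.03 pos [ 0.5869 -0.0991  0.134 ] tool dxyz [0.0281 0.0022 0.001 ] down [ 0.0243 -0.0121 -0.9996] y [ 0.21   0.978 -0.007] j [-0.16  0.44  0.11  1.22 -0.01  0.05] F [-0.7 -0.2 -1. ] w -0.0003
```

Request:
arm_command --motion '[{"x":0.008,"y":0.002,"z":0.002,"roll":0,"fingers":0},{"x":0.006,"y":0,"z":0.001,"roll":0,"fingers":0},{"x":0.004,"y":0,"z":0,"roll":0,"fingers":0}]'

```text
clock: 8.28
eef_pos: [0.5909, -0.1004, 0.1179]
tool_rot: [0.072, 0.693, -0.079, 0.713]
ft_force: [0.5, -0.0, 0.4]
grip_width: -0.0002
```

```bash
python3 -c "
from h import *
need([.590,-.097,.106])"
```

```text
t 8.28 pos [ 0.5909 -0.1004  0.1179] tool dxyz [ 0.0118  0.0032 -0.002 ] down [ 0.0275 -0.0129 -0.9995] y [ 0.214  0.977 -0.007] j [-0.16  0.46  0.09  1.18 -0.01  0.05] F [ 0.5 -0.   0.4] w -0.0002
```

Request:
arm_command --motion '[{"x":0.003,"y":0.003,"z":-0.002,"roll":0,"fingers":0},{"x":0.003,"y":0,"z":0,"roll":0,"fingers":0},{"x":0.003,"y":0,"z":0,"roll":0,"fingers":0}]'

```text
clock: 8.53
eef_pos: [0.5902, -0.0973, 0.1086]
tool_rot: [0.073, 0.692, -0.08, 0.713]
ft_force: [0.1, 0.5, 0.6]
grip_width: -0.0001
```

Request:
arm_command --motion '[{"x":0.003,"y":0,"z":0,"roll":0,"fingers":0}]'

```text
clock: 8.62
eef_pos: [0.5905, -0.0971, 0.1055]
tool_rot: [0.073, 0.692, -0.08, 0.714]
ft_force: [-0.2, 0.8, 0.8]
grip_width: 0.0002
```

Request:
arm_command --motion '[{"x":0.003,"y":0,"z":0,"roll":0,"fingers":0}]'

```text
clock: 8.7
eef_pos: [0.5907, -0.097, 0.1024]
tool_rot: [0.072, 0.692, -0.079, 0.714]
ft_force: [0.5, 0.8, -0.1]
grip_width: -0.0
```

Request:
arm_command --motion '[{"x":0.003,"y":0,"z":0,"roll":0,"fingers":0}]'

```text
clock: 8.78
eef_pos: [0.5909, -0.0969, 0.0992]
tool_rot: [0.072, 0.692, -0.079, 0.714]
ft_force: [0.2, 0.0, -0.6]
grip_width: -0.0001
```

No force at z = 0.099, although contact was expected at 0.112. I look before going on.

```bash
python3 - <<'E'
from h import *
w=snap('wrist','w7');s=snap('scene','s7');t=snap('top','t7')
need([.590,-.097,.106])
z=lambda c,a,b,r:cv2.resize(c['frame'][b-r:b+r,a-r:a+r,::-1],(390,390),interpolation=cv2.INTER_CUBIC)
cv2.imwrite('pics/z7.png',np.hstack([z(s,290,258,50),z(w,313,230,60)]))
print(proj(s,get_obs()['eef_pos']),proj(w,get_obs()['eef_pos']))
E
```

```text
t 8.93 pos [ 0.5906 -0.097   0.0991] tool dxyz [-0.007  -0.0002 -0.0004] down [ 0.0287 -0.013  -0.9995] y [ 0.213  0.977 -0.007] j [-0.16  0.47  0.06  1.13 -0.01  0.06] F [-0.4 -0.6  0.2] w -0.0002
[[287.64025165 259.32154747]] [[315.20076526 228.24844042]]
```

View pics/z7.png

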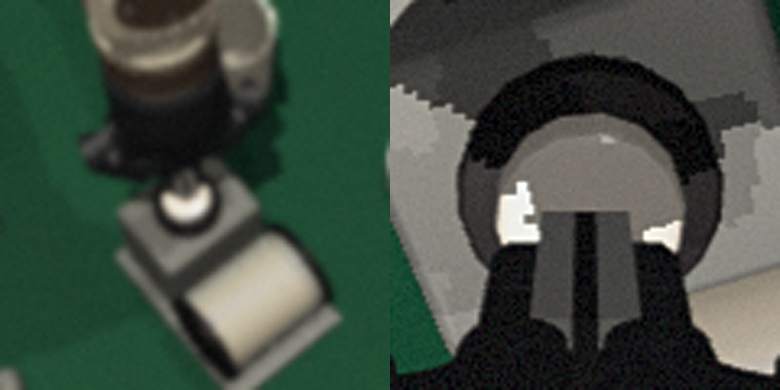

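View pics/s7.png

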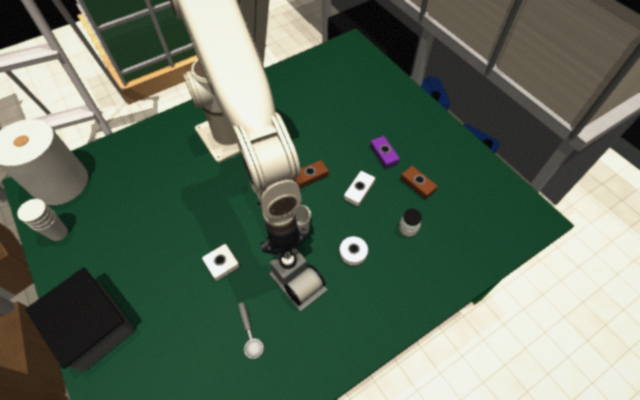

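The fingertips still show clear of the button, so the reported TCP appears to lie beyond the real fingertips. I work out by how much from the wrist view.

```bash
python3 - <<'E'
from h import *
w=load('w7');o=get_obs();R=Ro.from_quat(o['tool_rot']).as_matrix();p=np.array(o['eef_pos'])
for k in (0,.005,.01,.013,.016,.02,.025,.03): print(k,proj(w,p-R[:,0]*k).round(1).tolist(),proj(load('s7'),p-R[:,0]*k).round(1).tolist(), proj(load('t7'),p-R[:,0]*k).round(1).tolist())
# button centre/edges in this picture on the plane 0.112
print(proj(w,[[.59,-.097,.112],[.59,-.097,.106],[.59,-.08,.112],[.59,-.114,.112]]).round(1).tolist())
print(R.round(3)); c=ray(w,320,200)[0];print(R.T@(c-p))
E
```

```text
0 [[315.2, 228.2]] [[287.6, 259.3]] [[368.9, 165.6]]
0.005 [[315.3, 231.3]] [[287.5, 258.5]] [[369.1, 165.3]]
0.01 [[315.3, 234.6]] [[287.4, 257.7]] [[369.3, 165.0]]
0.013 [[315.4, 236.6]] [[287.3, 257.3]] [[369.4, 164.9]]
0.016 [[315.4, 238.7]] [[287.2, 256.8]] [[369.5, 164.7]]
0.02 [[315.5, 241.6]] [[287.1, 256.1]] [[369.7, 164.5]]
0.025 [[315.5, 245.5]] [[286.9, 255.3]] [[369.9, 164.2]]
0.03 [[315.6, 249.6]] [[286.8, 254.5]] [[370.1, 163.9]]
[[314.9, 236.3], [314.9, 232.0], [344.5, 230.5], [285.8, 242.0]]
[[ 0.029  0.213  0.977]
 [-0.013  0.977 -0.213]
 [-1.    -0.007  0.031]]
[-0.17208955 -0.00135444 -0.06693756]
```

View pics/w7.png

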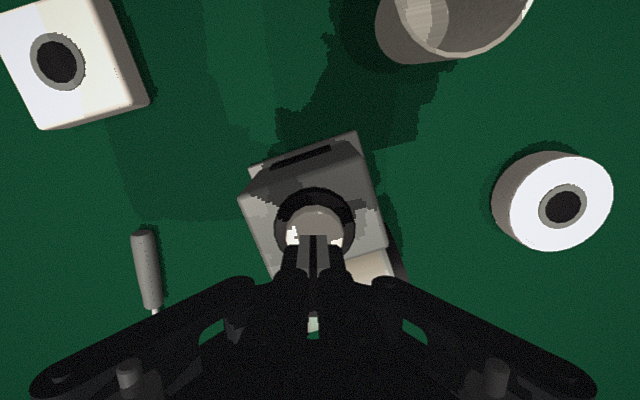

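```bash
python3 - <<'E'
from h import *
w=load('w7');o=get_obs();R=Ro.from_quat(o['tool_rot']).as_matrix();p=np.array(o['eef_pos'])
th=np.linspace(0,2*np.pi,200)
for z in (.112,.109,.106,.1):
    q=proj(w,np.c_[.59+.017*np.cos(th),-.097+.017*np.sin(th),0*th+z]);print(z,q.min(0).round(1),q.max(0).round(1))
for dz in (-.011,.011):
  for k in (0,.01,.02,.03): print(dz,k,proj(w,p-R[:,0]*k+R[:,2]*dz).round(1).tolist())
f=w['frame'];cv2.imwrite('pics/z8.png',cv2.resize(f[180:280,260:370,::-1],None,fx=6,fy=6,interpolation=cv2.INTER_NEAREST))
s=load('s7');cv2.imwrite('pics/z9.png',cv2.resize(s['frame'][225:295,250:330,::-1],None,fx=8,fy=8,interpolation=cv2.INTER_CUBIC))
E
```

```text
0.112 [284.9 207.9] [345. 263.]
0.109 [285.4 206.2] [344.5 260.5]
0.106 [285.9 204.5] [344. 258.]
0.1 [286.8 201.2] [343.1 253.3]
-0.011 0 [[315.2, 211.0]]
-0.011 0.01 [[315.4, 216.5]]
-0.011 0.02 [[315.5, 222.6]]
-0.011 0.03 [[315.7, 229.5]]
0.011 0 [[315.2, 244.9]]
0.011 0.01 [[315.3, 252.1]]
0.011 0.02 [[315.4, 260.0]]
0.011 0.03 [[315.5, 268.9]]
```

View pics/z8.png

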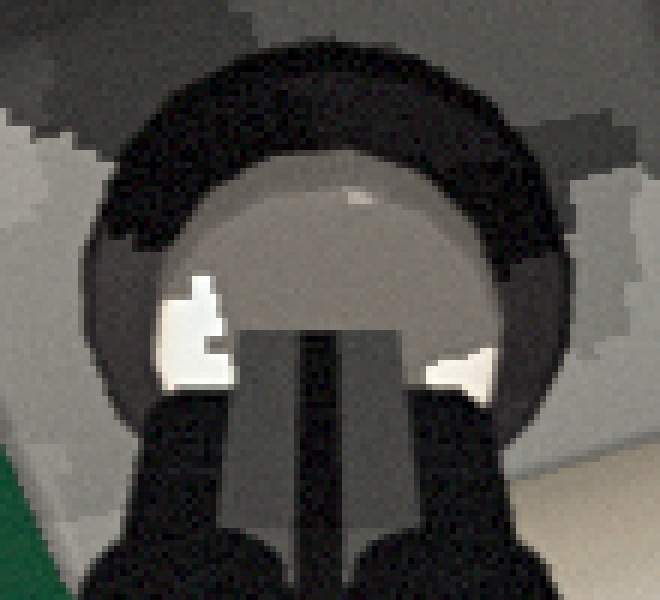

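View pics/z9.png

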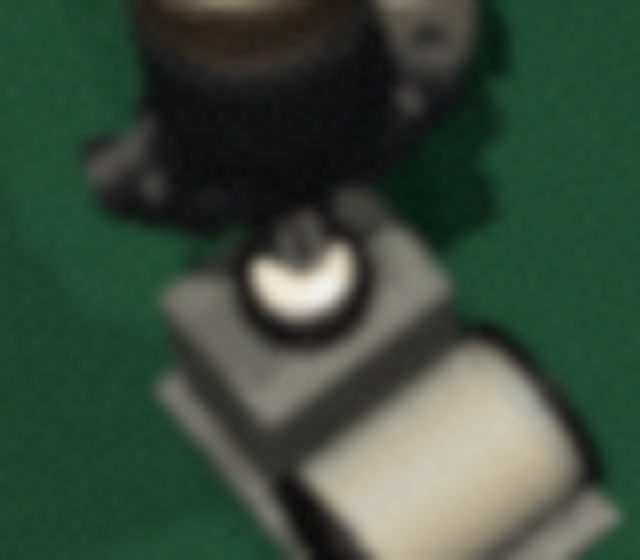

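The button's upper edge is at row 211, which matches its raised height. The tip edge at row 235 puts the real fingertips about 30 mm short of the reported TCP. I go down in small steps until the force sensor feels contact.

Request:
arm_command --motion '[{"x":0.003,"y":0,"z":0,"roll":0,"fingers":0},{"x":0.003,"y":0,"z":0,"roll":0,"fingers":0}]'

```text
clock: 9.1
eef_pos: [0.5916, -0.0972, 0.0937]
tool_rot: [0.072, 0.692, -0.079, 0.714]
ft_force: [-1.1, -0.8, 0.3]
grip_width: 0.0002
```

Request:
arm_command --motion '[{"x":0.003,"y":0,"z":0,"roll":0,"fingers":0}]'

```text
clock: 9.18
eef_pos: [0.5919, -0.0973, 0.0906]
tool_rot: [0.072, 0.691, -0.079, 0.714]
ft_force: [0.4, 0.0, -0.1]
grip_width: -0.0002
```

Request:
arm_command --motion '[{"x":0.003,"y":0,"z":0,"roll":0,"fingers":0}]'

```text
clock: 9.27
eef_pos: [0.5921, -0.0973, 0.0874]
tool_rot: [0.072, 0.691, -0.079, 0.714]
ft_force: [-1.0, 0.3, 0.2]
grip_width: -0.0
```

```bash
python3 - <<'E'
from h import *
w=snap('wrist','w8')
need([.590,-.097,.106])
f=w['frame'];cv2.imwrite('pics/z10.png',cv2.resize(f[180:280,260:370,::-1],None,fx=6,fy=6,interpolation=cv2.INTER_NEAREST))
E
```

```text
t 9.32 pos [ 0.5916 -0.0973  0.0866] tool dxyz [-0.0195 -0.0002 -0.001 ] down [ 0.03   -0.0133 -0.9995] y [ 0.214  0.977 -0.007] j [-0.16  0.48  0.04  1.1  -0.01  0.06] F [-0.3 -0.6 -0.2] w -0.0002
```

View pics/z10.png

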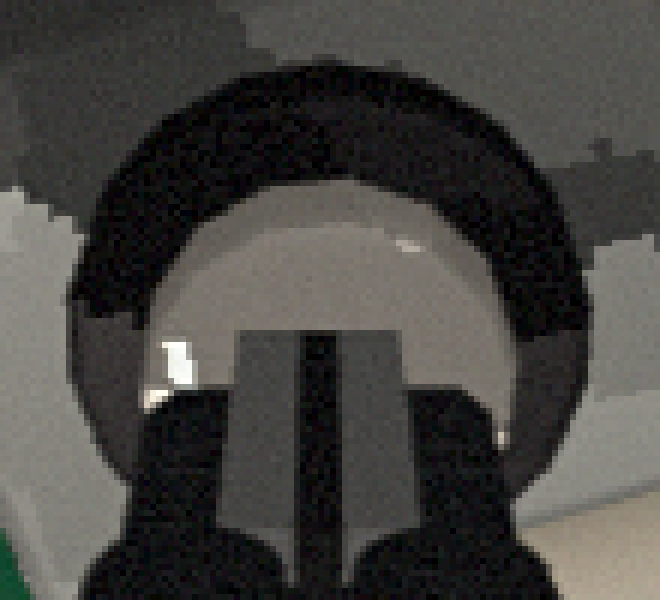

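Request:
arm_command --motion '[{"x":0.003,"y":0,"z":-0.001,"roll":0,"fingers":0}]'

```text
clock: 9.4
eef_pos: [0.5911, -0.0972, 0.0837]
tool_rot: [0.072, 0.692, -0.079, 0.714]
ft_force: [-0.0, -0.2, 0.7]
grip_width: -0.0
```

Request:
arm_command --motion '[{"x":0.002,"y":0,"z":-0.0005,"roll":0,"fingers":0}]'

```text
clock: 9.48
eef_pos: [0.5908, -0.0971, 0.0815]
tool_rot: [0.072, 0.691, -0.079, 0.714]
ft_force: [0.2, 0.5, 2.0]
grip_width: -0.0005
```

Request:
arm_command --motion '[{"x":0.002,"y":0,"z":0,"roll":0,"fingers":0}]'

```text
clock: 9.57
eef_pos: [0.5908, -0.0971, 0.0796]
tool_rot: [0.072, 0.691, -0.079, 0.715]
ft_force: [-0.8, 0.3, 4.1]
grip_width: -0.0
```

Request:
arm_command --motion '[{"x":0.002,"y":0,"z":0,"roll":0,"fingers":0}]'

```text
clock: 9.65
eef_pos: [0.5909, -0.0971, 0.0779]
tool_rot: [0.072, 0.691, -0.079, 0.715]
ft_force: [-1.8, 0.2, 3.8]
grip_width: -0.0002
```

Request:
arm_command --motion '[{"x":0.002,"y":0,"z":0,"roll":0,"fingers":0}]'

```text
clock: 9.73
eef_pos: [0.591, -0.0971, 0.0771]
tool_rot: [0.072, 0.691, -0.079, 0.715]
ft_force: [-5.8, 1.0, 17.2]
grip_width: -0.0003
```

Contact came at reported z of about 0.083, and the button bottomed at 0.0775 with 17 N. That is the 6 mm travel, so the fingertips really end about 28.5 mm short of the reported TCP. I take one picture of the button held down, then release.

```bash
python3 - <<'E'
from h import *
w=snap('wrist','w9')
need([.590,-.097,.106])
f=w['frame'];cv2.imwrite('pics/z11.png',cv2.resize(f[180:280,260:370,::-1],None,fx=6,fy=6,interpolation=cv2.INTER_NEAREST))
E
```

```text
t 9.78 pos [ 0.5909 -0.0972  0.0773] tool dxyz [-0.0287 -0.0002  0.0001] down [ 0.0327 -0.0136 -0.9994] y [ 0.214  0.977 -0.006] j [-0.16  0.48  0.02  1.08 -0.01  0.06] F [-3.1  0.5  7.9] w -0.0002
```

Request:
arm_command --motion '[{"x":-0.006,"y":0,"z":0,"roll":0,"fingers":0},{"x":-0.01,"y":0,"z":0,"roll":0,"fingers":0},{"x":-0.02,"y":0,"z":0,"roll":0,"fingers":0},{"x":-0.025,"y":0,"z":0,"roll":0,"fingers":0},{"x":-0.025,"y":0,"z":0,"roll":0,"fingers":0}]'

```text
clock: 10.2
eef_pos: [0.5837, -0.0953, 0.1607]
tool_rot: [0.073, 0.695, -0.079, 0.711]
ft_force: [-0.4, 0.3, -0.2]
grip_width: 0.0002
```

View pics/z11.png

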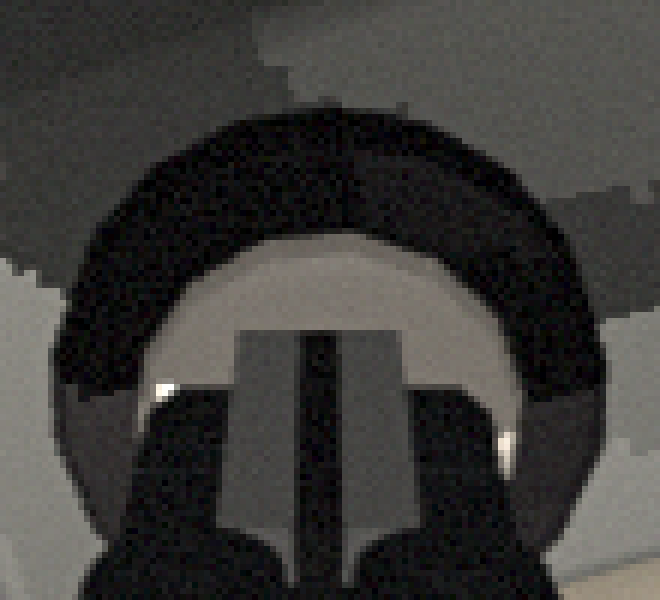

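```bash
python3 - <<'E'
from h import *
snap('scene','s10');snap('top','t10')
need([.4528,-.2557,.2])
for a,b,n in (('scene0','s10','ds'),('top0','t10','dt')):
    A,B=load(a)['frame'].astype(int),load(b)['frame'].astype(int)
    d=np.abs(A-B).max(2).clip(0,85)*3
    cv2.imwrite(f'pics/{n}.png',d.astype(np.uint8))
for f,(u,v) in (('top0',(420,215)),('t10',(420,215)),('t7',(420,215))):print(f,load(f)['frame'][v-1:v+2,u-1:u+2].mean((0,1)))
w=load('wrist0');p=np.array([.1133,.4865,.2017]);R=Ro.from_quat([.08,.703,-.081,.702]).as_matrix()
for k in (0,.013,.028,.041,.055):
  print(k,[proj(w,p-R[:,0]*k+R[:,1]*y+R[:,2]*z).round(0).tolist()[0] for y in(-.043,.043) for z in (-.011,0,.011)])
for f in('w1','w5','w8'):pass
E
```

```text
t 10.3 pos [ 0.5875 -0.0959  0.1654] tool dxyz [-0.0366 -0.1851 -0.0963] down [ 0.0309 -0.0135 -0.9994] y [ 0.214  0.977 -0.007] j [-0.16  0.42  0.16  1.28 -0.01  0.06] F [ 0.5 -0.7 -0.2] w 0.0002
top0 [71.66666667 68.77777778 67.33333333]
t10 [241.         243.77777778 229.55555556]
t7 [238.33333333 233.66666667 212.77777778]
0 [[244.0, 212.0], [245.0, 229.0], [246.0, 246.0], [388.0, 212.0], [386.0, 229.0], [385.0, 246.0]]
0.013 [[238.0, 219.0], [240.0, 237.0], [241.0, 255.0], [393.0, 219.0], [392.0, 237.0], [390.0, 255.0]]
0.028 [[231.0, 229.0], [233.0, 249.0], [234.0, 268.0], [401.0, 229.0], [399.0, 249.0], [397.0, 268.0]]
0.041 [[224.0, 239.0], [226.0, 260.0], [228.0, 281.0], [408.0, 239.0], [406.0, 261.0], [405.0, 281.0]]
0.055 [[215.0, 252.0], [217.0, 276.0], [219.0, 298.0], [418.0, 252.0], [416.0, 276.0], [414.0, 298.0]]
```

View pics/ds.png

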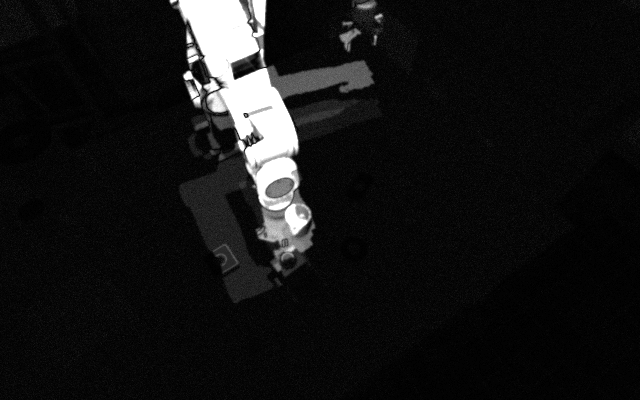

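View pics/dt.png

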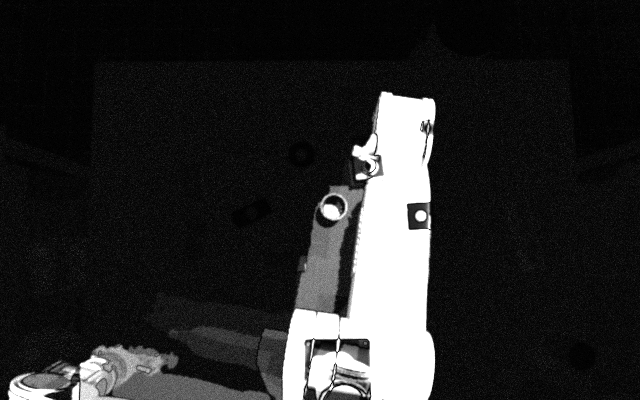

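The camera differences show nothing but the arm, its shadow and its reflection, so no pump state is visible. The open fingers in the first picture also lie short of the reported TCP, so the offset was there from the start. That means my first pointing was really about 4.5 cm above the eye, not 2 cm, so I treat it as not done. I'll redo the sequence with the correction: point, press, point.

Request:
arm_command --motion '[{"x":0,"y":-0.028,"z":-0.014,"roll":0,"fingers":0},{"x":0,"y":-0.028,"z":-0.015,"roll":0,"fingers":0},{"x":0,"y":-0.028,"z":-0.015,"roll":0,"fingers":0},{"x":0,"y":-0.028,"z":-0.015,"roll":0,"fingers":0},{"x":0,"y":-0.028,"z":-0.015,"roll":0,"fingers":0},{"x":0,"y":-0.028,"z":-0.015,"roll":0,"fingers":0},{"x":0,"y":0,"z":0,"roll":0,"fingers":0},{"x":0,"y":0,"z":0,"roll":0,"fingers":0}]'

```text
clock: 10.97
eef_pos: [0.4606, -0.2448, 0.1612]
tool_rot: [0.071, 0.692, -0.077, 0.715]
ft_force: [0.1, -0.4, -0.4]
grip_width: -0.0003
```

```bash
cat >> h.py <<'E'
def tip(eye=(.4528,-.2557,.036),gap=.02,k=.0285):
    o=get_obs();R=Ro.from_quat(o['tool_rot']).as_matrix();t=np.array(o['eef_pos'])-k*R[:,0]
    print('t',round(float(o['clock']),2),'tip-rel',((t-np.array(eye))*1000).round(1),'mm; tool dxyz to gap',(R.T@(np.array(eye)+[0,0,gap]-t)).round(4),'down',R[:,0].round(3),'F',np.round(o['ft_force'],1))
E
python3 -c "
from h import *
tip()"
```

```text
t 10.97 tip-rel [  6.9  11.2 153.7] mm; tool dxyz to gap [ 0.1336 -0.0117 -0.0089] down [ 0.031 -0.012 -0.999] F [ 0.1 -0.4 -0.4]
```

Request:
arm_command --motion '[{"x":0.025,"y":-0.004,"z":-0.003,"roll":0,"fingers":0},{"x":0.025,"y":-0.004,"z":-0.003,"roll":0,"fingers":0},{"x":0.015,"y":-0.003,"z":-0.002,"roll":0,"fingers":0},{"x":0.001,"y":0,"z":0,"roll":0,"fingers":0},{"x":0.001,"y":0,"z":0,"roll":0,"fingers":0}]'

```text
clock: 11.38
eef_pos: [0.4554, -0.2536, 0.0925]
tool_rot: [0.07, 0.69, -0.077, 0.716]
ft_force: [0.5, -0.1, 0.9]
grip_width: 0.0001
```

```bash
python3 -c "
from h import *
tip()"
```

```text
t 11.38 tip-rel [ 1.6  2.5 84.9] mm; tool dxyz to gap [ 0.0649 -0.0024 -0.0034] down [ 0.035 -0.012 -0.999] F [ 0.5 -0.1  0.9]
```

Request:
arm_command --motion '[{"x":0.02,"y":-0.001,"z":-0.001,"roll":0,"fingers":0},{"x":0.02,"y":-0.001,"z":-0.001,"roll":0,"fingers":0},{"x":0.016,"y":0,"z":-0.001,"roll":0,"fingers":0},{"x":0.006,"y":0,"z":0,"roll":0,"fingers":0},{"x":0,"y":0,"z":0,"roll":0,"fingers":0}]'

```text
clock: 11.8
eef_pos: [0.4612, -0.2544, 0.0329]
tool_rot: [0.068, 0.688, -0.075, 0.719]
ft_force: [-1.2, 0.3, -0.3]
grip_width: -0.0
```

```bash
python3 -c "
from h import *
tip();snap('scene','s11');snap('wrist','w11')
s=load('s11');cv2.imwrite('pics/z12.png',cv2.resize(s['frame'][225:295,180:260,::-1],None,fx=8,fy=8,interpolation=cv2.INTER_CUBIC))"
```

```text
t 11.8 tip-rel [ 7.2  1.8 25.4] mm; tool dxyz to gap [ 0.0051 -0.0031 -0.0069] down [ 0.043 -0.015 -0.999] F [-1.2  0.3 -0.3]
```

View pics/w11.png

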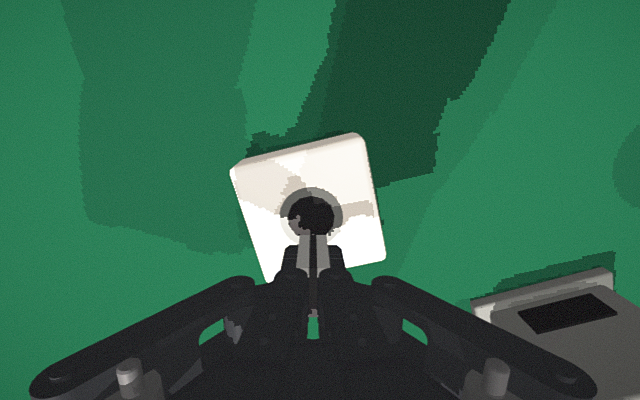

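View pics/z12.png

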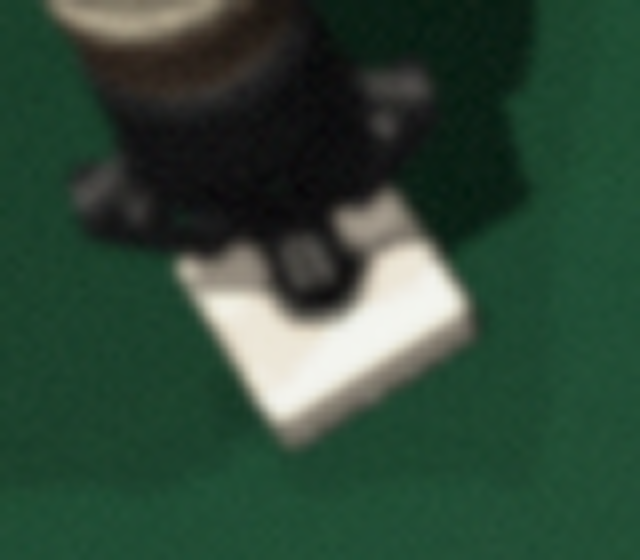

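Tip 25 mm above the eye and 7 mm beyond its centre. Correcting and holding.

Request:
arm_command --motion '[{"x":0.002,"y":-0.002,"z":-0.004,"roll":0,"fingers":0},{"x":0.001,"y":-0.001,"z":-0.002,"roll":0,"fingers":0},{"x":0,"y":0,"z":0,"roll":0,"fingers":0}]'

```text
clock: 12.15
eef_pos: [0.4577, -0.2578, 0.0341]
tool_rot: [0.066, 0.685, -0.076, 0.721]
ft_force: [0.2, -0.3, 0.9]
grip_width: -0.0001
```

```bash
python3 -c "
from h import *
tip()"
```

```text
t 12.15 tip-rel [ 3.5 -1.5 26.5] mm; tool dxyz to gap [ 0.0063  0.0008 -0.0041] down [ 0.05  -0.019 -0.999] F [ 0.2 -0.3  0.9]
```

Request:
arm_command --motion '[{"x":0.004,"y":0,"z":-0.002,"roll":0,"fingers":0},{"x":0.002,"y":0,"z":-0.001,"roll":0,"fingers":0},{"x":0,"y":0,"z":0,"roll":0,"fingers":0}]'

```text
clock: 12.4
eef_pos: [0.4556, -0.2582, 0.0292]
tool_rot: [0.066, 0.684, -0.077, 0.722]
ft_force: [-0.0, -0.7, 0.4]
grip_width: 0.0
```

```bash
python3 -c "
from h import *
tip()"
```

```text
t 12.4 tip-rel [ 1.3 -1.9 21.6] mm; tool dxyz to gap [ 0.0015  0.0016 -0.0018] down [ 0.053 -0.021 -0.998] F [-0.  -0.7  0.4]
```

Request:
arm_command --motion '[{"x":0.001,"y":0.001,"z":-0.001,"roll":0,"fingers":0},{"x":0.0003,"y":0,"z":-0.0003,"roll":0,"fingers":0},{"x":0,"y":0,"z":0,"roll":0,"fingers":0},{"x":0.0003,"y":0,"z":-0.0003,"roll":0,"fingers":0}]'

```text
clock: 12.73
eef_pos: [0.454, -0.2568, 0.0273]
tool_rot: [0.066, 0.684, -0.077, 0.722]
ft_force: [0.3, -0.9, -0.2]
grip_width: -0.0001
```

```bash
python3 -c "
from h import *
tip()"
```

```text
t 12.73 tip-rel [-0.3 -0.5 19.7] mm; tool dxyz to gap [-0.0003  0.0006  0.0002] down [ 0.053 -0.021 -0.998] F [ 0.3 -0.9 -0.2]
```

Request:
arm_command --motion '[{"x":0,"y":0,"z":0,"roll":0,"fingers":0},{"x":0,"y":0,"z":0,"roll":0,"fingers":0},{"x":0,"y":0,"z":0,"roll":0,"fingers":0},{"x":0,"y":0,"z":0,"roll":0,"fingers":0},{"x":0,"y":0,"z":0,"roll":0,"fingers":0}]'

```text
clock: 13.15
eef_pos: [0.4541, -0.2568, 0.0272]
tool_rot: [0.066, 0.684, -0.077, 0.722]
ft_force: [-0.5, -0.6, -0.3]
grip_width: -0.0001
```

```bash
python3 -c "
from h import *
tip()"
```

```text
t 13.15 tip-rel [-0.2 -0.5 19.6] mm; tool dxyz to gap [-0.0004  0.0005  0.0001] down [ 0.052 -0.021 -0.998] F [-0.5 -0.6 -0.3]
```

Request:
arm_command --motion '[{"x":0,"y":0,"z":0,"roll":0,"fingers":0},{"x":0,"y":0,"z":0,"roll":0,"fingers":0},{"x":0,"y":0,"z":0,"roll":0,"fingers":0},{"x":0,"y":0,"z":0,"roll":0,"fingers":0},{"x":0,"y":0,"z":0,"roll":0,"fingers":0},{"x":0,"y":0,"z":0,"roll":0,"fingers":0},{"x":0,"y":0,"z":0,"roll":0,"fingers":0},{"x":0,"y":0,"z":0,"roll":0,"fingers":0},{"x":0,"y":0,"z":0,"roll":0,"fingers":0},{"x":0,"y":0,"z":0,"roll":0,"fingers":0},{"x":-0.03,"y":0,"z":0,"roll":0,"fingers":0},{"x":-0.04,"y":0,"z":0,"roll":0,"fingers":0},{"x":-0.04,"y":0,"z":0,"roll":0,"fingers":0},{"x":-0.025,"y":0,"z":0,"roll":0,"fingers":0},{"x":0,"y":0.028,"z":0.015,"roll":0,"fingers":0},{"x":0,"y":0.028,"z":0.015,"roll":0,"fingers":0},{"x":0,"y":0.028,"z":0.015,"roll":0,"fingers":0},{"x":0,"y":0.028,"z":0.015,"roll":0,"fingers":0},{"x":0,"y":0,"z":0,"roll":0,"fingers":0}]'

```text
clock: 14.73
eef_pos: [0.5303, -0.1545, 0.1717]
tool_rot: [0.069, 0.683, -0.079, 0.723]
ft_force: [0.1, -0.6, -0.4]
grip_width: -0.0004
```

```bash
python3 -c "
from h import *
tip((.590,-.097,.112),.02)"
```

```text
t 14.73 tip-rel [-61.3 -56.9  88.2] mm; tool dxyz to gap [0.0703 0.069  0.044 ] down [ 0.054 -0.02  -0.998] F [ 0.1 -0.6 -0.4]
```

Request:
arm_command --motion '[{"x":0.005,"y":0.025,"z":0.015,"roll":0,"fingers":0},{"x":0.01,"y":0.025,"z":0.016,"roll":0,"fingers":0},{"x":0.02,"y":0.016,"z":0.01,"roll":0,"fingers":0},{"x":0.02,"y":0,"z":0,"roll":0,"fingers":0},{"x":0.01,"y":0,"z":0,"roll":0,"fingers":0},{"x":0,"y":0,"z":0,"roll":0,"fingers":0}]'

```text
clock: 15.23
eef_pos: [0.592, -0.0965, 0.1077]
tool_rot: [0.067, 0.682, -0.078, 0.724]
ft_force: [-0.0, -0.6, -1.2]
grip_width: -0.0004
```

```bash
python3 -c "
from h import *
tip((.590,-.097,.112),0)"
```

```text
t 15.23 tip-rel [ 0.4  1.1 24.1] mm; tool dxyz to gap [ 0.0241 -0.0009 -0.0016] down [ 0.058 -0.022 -0.998] F [-0.  -0.6 -1.2]
```

Request:
arm_command --motion '[{"x":0.008,"y":-0.001,"z":-0.001,"roll":0,"fingers":0},{"x":0.006,"y":0,"z":0,"roll":0,"fingers":0},{"x":0.004,"y":0,"z":-0.001,"roll":0,"fingers":0}]'

```text
clock: 15.48
eef_pos: [0.5908, -0.0986, 0.0894]
tool_rot: [0.067, 0.681, -0.079, 0.725]
ft_force: [-0.1, 0.6, 0.3]
grip_width: 0.0004
```

Request:
arm_command --motion '[{"x":0.003,"y":0,"z":0,"roll":0,"fingers":0},{"x":0.003,"y":0,"z":0,"roll":0,"fingers":0}]'

```text
clock: 15.65
eef_pos: [0.5907, -0.0997, 0.0833]
tool_rot: [0.068, 0.681, -0.079, 0.725]
ft_force: [-0.2, 1.1, 0.4]
grip_width: 0.0
```

Request:
arm_command --motion '[{"x":0.002,"y":0,"z":0,"roll":0,"fingers":0}]'

```text
clock: 15.73
eef_pos: [0.5908, -0.0997, 0.0815]
tool_rot: [0.068, 0.681, -0.079, 0.725]
ft_force: [-1.3, 1.6, 2.6]
grip_width: -0.0003
```

Request:
arm_command --motion '[{"x":0.002,"y":0,"z":0,"roll":0,"fingers":0}]'

```text
clock: 15.82
eef_pos: [0.5909, -0.0997, 0.0801]
tool_rot: [0.069, 0.681, -0.079, 0.725]
ft_force: [-1.5, 1.7, 3.1]
grip_width: -0.0001
```

Request:
arm_command --motion '[{"x":0.002,"y":0,"z":0,"roll":0,"fingers":0}]'

```text
clock: 15.9
eef_pos: [0.5909, -0.0997, 0.0786]
tool_rot: [0.069, 0.681, -0.079, 0.725]
ft_force: [-3.0, 1.2, 4.3]
grip_width: -0.0001
```

Request:
arm_command --motion '[{"x":0.002,"y":0,"z":0,"roll":0,"fingers":0}]'

```text
clock: 15.98
eef_pos: [0.5909, -0.0997, 0.0773]
tool_rot: [0.069, 0.681, -0.079, 0.725]
ft_force: [-6.3, 1.7, 14.7]
grip_width: -0.0002
```

Fully down: 14.7 N at the same depth as before. Now I release, rise and return to the eye.

Request:
arm_command --motion '[{"x":-0.006,"y":0,"z":0,"roll":0,"fingers":0},{"x":-0.01,"y":0,"z":0,"roll":0,"fingers":0},{"x":-0.025,"y":0,"z":0,"roll":0,"fingers":0},{"x":-0.025,"y":0,"z":0,"roll":0,"fingers":0},{"x":-0.02,"y":0,"z":0,"roll":0,"fingers":0},{"x":0,"y":0,"z":0,"roll":0,"fingers":0}]'

```text
clock: 16.48
eef_pos: [0.586, -0.0988, 0.1675]
tool_rot: [0.068, 0.68, -0.08, 0.725]
ft_force: [0.2, -0.0, 1.4]
grip_width: 0.0002
```

```bash
python3 -c "
from h import *
tip();snap('wrist','w12')"
```

```text
t 16.48 tip-rel [131.4 157.6 159.9] mm; tool dxyz to gap [ 0.1352 -0.1801 -0.1047] down [ 0.062 -0.024 -0.998] F [ 0.2 -0.   1.4]
```

View pics/w12.png

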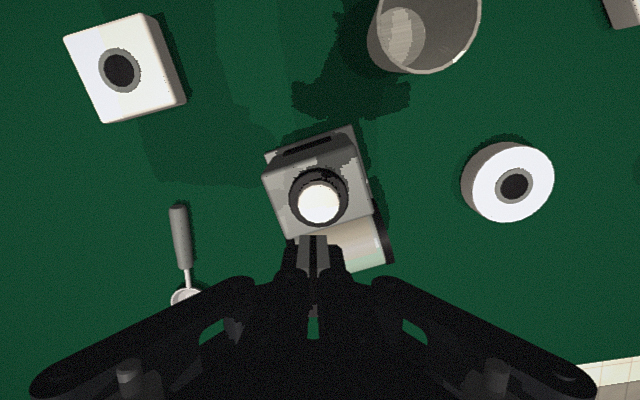

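The button is up again at (319,203), and the feeder and square switch stand undisturbed. On to the eye.

Request:
arm_command --motion '[{"x":0,"y":-0.028,"z":-0.016,"roll":0,"fingers":0},{"x":0,"y":-0.028,"z":-0.016,"roll":0,"fingers":0},{"x":0,"y":-0.028,"z":-0.016,"roll":0,"fingers":0},{"x":0,"y":-0.028,"z":-0.016,"roll":0,"fingers":0},{"x":0,"y":-0.028,"z":-0.016,"roll":0,"fingers":0},{"x":0.01,"y":-0.028,"z":-0.017,"roll":0,"fingers":0},{"x":0.025,"y":-0.004,"z":-0.003,"roll":0,"fingers":0},{"x":0.025,"y":0,"z":0,"roll":0,"fingers":0},{"x":0,"y":0,"z":0,"roll":0,"fingers":0}]'

```text
clock: 17.28
eef_pos: [0.4487, -0.2532, 0.0926]
tool_rot: [0.067, 0.682, -0.08, 0.724]
ft_force: [-1.5, 0.8, -0.6]
grip_width: 0.0001
```

```bash
python3 -c "
from h import *
tip()"
```

```text
t 17.28 tip-rel [-5.7  3.2 85.1] mm; tool dxyz to gap [ 0.0654 -0.0012  0.0023] down [ 0.057 -0.024 -0.998] F [-1.5  0.8 -0.6]
```

Request:
arm_command --motion '[{"x":0.001,"y":-0.001,"z":0,"roll":0,"fingers":0},{"x":0.001,"y":0,"z":0,"roll":0,"fingers":0},{"x":0.001,"y":0,"z":0,"roll":0,"fingers":0}]'

```text
clock: 17.53
eef_pos: [0.4476, -0.2537, 0.0887]
tool_rot: [0.067, 0.683, -0.079, 0.723]
ft_force: [1.0, -0.7, 0.3]
grip_width: -0.0
```

```bash
python3 -c "
from h import *
tip()"
```

```text
t 17.53 tip-rel [-6.7  2.6 81.2] mm; tool dxyz to gap [ 0.0615 -0.0005  0.0036] down [ 0.053 -0.022 -0.998] F [ 1.  -0.7  0.3]
```

Request:
arm_command --motion '[{"x":0.02,"y":0,"z":0.001,"roll":0,"fingers":0},{"x":0.02,"y":0,"z":0.001,"roll":0,"fingers":0},{"x":0.015,"y":0,"z":0.001,"roll":0,"fingers":0},{"x":0.006,"y":0,"z":0,"roll":0,"fingers":0},{"x":0,"y":0,"z":0,"roll":0,"fingers":0}]'

```text
clock: 17.95
eef_pos: [0.4619, -0.2567, 0.0327]
tool_rot: [0.063, 0.679, -0.079, 0.727]
ft_force: [0.1, 0.4, -0.2]
grip_width: 0.0001
```

```bash
python3 -c "
from h import *
tip()"
```

```text
t 17.95 tip-rel [ 7.2 -0.2 25.1] mm; tool dxyz to gap [ 0.0046 -0.0012 -0.0074] down [ 0.066 -0.029 -0.997] F [ 0.1  0.4 -0.2]
```

Request:
arm_command --motion '[{"x":0.004,"y":-0.001,"z":-0.005,"roll":0,"fingers":0},{"x":0.002,"y":0,"z":-0.002,"roll":0,"fingers":0},{"x":0,"y":0,"z":0,"roll":0,"fingers":0}]'

```text
clock: 18.2
eef_pos: [0.457, -0.2567, 0.0284]
tool_rot: [0.062, 0.678, -0.079, 0.729]
ft_force: [-0.0, -0.5, -0.1]
grip_width: 0.0004
```

```bash
python3 -c "
from h import *
tip()"
```

```text
t 18.2 tip-rel [ 2.2 -0.1 20.8] mm; tool dxyz to gap [ 0.0006 -0.0003 -0.0022] down [ 0.069 -0.031 -0.997] F [-0.  -0.5 -0.1]
```

Request:
arm_command --motion '[{"x":0.0005,"y":0,"z":-0.001,"roll":0,"fingers":0},{"x":0,"y":0,"z":-0.0005,"roll":0,"fingers":0},{"x":0,"y":0,"z":0,"roll":0,"fingers":0},{"x":0,"y":0,"z":0,"roll":0,"fingers":0}]'

```text
clock: 18.53
eef_pos: [0.4563, -0.2572, 0.0301]
tool_rot: [0.062, 0.676, -0.08, 0.73]
ft_force: [-0.2, 0.5, -0.4]
grip_width: -0.0001
```

```bash
python3 -c "
from h import *
tip()"
```

```text
t 18.53 tip-rel [ 1.5 -0.6 22.5] mm; tool dxyz to gap [ 0.0023  0.0003 -0.0017] down [ 0.073 -0.033 -0.997] F [-0.2  0.5 -0.4]
```

Request:
arm_command --motion '[{"x":0.001,"y":0,"z":-0.001,"roll":0,"fingers":0},{"x":0.0005,"y":0,"z":0,"roll":0,"fingers":0},{"x":0.0003,"y":0,"z":0,"roll":0,"fingers":0},{"x":0.0003,"y":0,"z":0,"roll":0,"fingers":0},{"x":0,"y":0,"z":0,"roll":0,"fingers":0}]'

```text
clock: 18.95
eef_pos: [0.4559, -0.2574, 0.0283]
tool_rot: [0.062, 0.676, -0.08, 0.73]
ft_force: [-0.5, -0.1, -1.8]
grip_width: -0.0002
```

```bash
python3 -c "
from h import *
tip()"
```

```text
t 18.95 tip-rel [ 1.  -0.8 20.7] mm; tool dxyz to gap [ 0.0006  0.0006 -0.0012] down [ 0.074 -0.033 -0.997] F [-0.5 -0.1 -1.8]
```

Request:
arm_command --motion '[{"x":0.0003,"y":0,"z":-0.0003,"roll":0,"fingers":0},{"x":0,"y":0,"z":0,"roll":0,"fingers":0},{"x":0,"y":0,"z":0,"roll":0,"fingers":0},{"x":0,"y":0,"z":0,"roll":0,"fingers":0},{"x":0,"y":0,"z":0,"roll":0,"fingers":0},{"x":0,"y":0,"z":0,"roll":0,"fingers":0},{"x":0,"y":0,"z":0,"roll":0,"fingers":0},{"x":0,"y":0,"z":0,"roll":0,"fingers":0},{"x":0,"y":0,"z":0,"roll":0,"fingers":0},{"x":0,"y":0,"z":0,"roll":0,"fingers":0},{"x":0,"y":0,"z":0,"roll":0,"fingers":0},{"x":0,"y":0,"z":0,"roll":0,"fingers":0}]'

```text
clock: 19.95
eef_pos: [0.4555, -0.2573, 0.0277]
tool_rot: [0.062, 0.676, -0.08, 0.73]
ft_force: [-0.5, 1.0, -0.2]
grip_width: 0.0001
```

Request:
arm_command --motion '[{"x":-0.03,"y":0,"z":0,"roll":0,"fingers":0},{"x":-0.04,"y":0,"z":0,"roll":0,"fingers":0},{"x":-0.04,"y":0,"z":0,"roll":0,"fingers":0},{"x":-0.035,"y":0,"z":0,"roll":0,"fingers":0},{"x":-0.03,"y":0,"z":-0.015,"roll":0,"fingers":0},{"x":-0.02,"y":0.01,"z":-0.025,"roll":0,"fingers":0},{"x":0,"y":0.015,"z":-0.025,"roll":0,"fingers":0},{"x":0,"y":0.015,"z":-0.025,"roll":0,"fingers":0},{"x":0,"y":0,"z":0,"roll":0,"fingers":0},{"x":0,"y":0,"z":0,"roll":0,"fingers":0}]'

```text
clock: 20.78
eef_pos: [0.3574, -0.1918, 0.224]
tool_rot: [0.062, 0.676, -0.08, 0.73]
ft_force: [1.7, -0.8, 0.2]
grip_width: 0.0001
```

```bash
python3 -c "
from h import *
tip();s=snap('scene','s13');snap('top','t13')
cv2.imwrite('pics/f.png',np.vstack([s['frame'][100:400,:,::-1],load('t13')['frame'][100:400,:,::-1]]))"
```

```text
t 20.78 tip-rel [-97.5  64.8 216.4] mm; tool dxyz to gap [ 0.2051 -0.0405  0.0927] down [ 0.074 -0.033 -0.997] F [ 1.7 -0.8  0.2]
```

View pics/f.png

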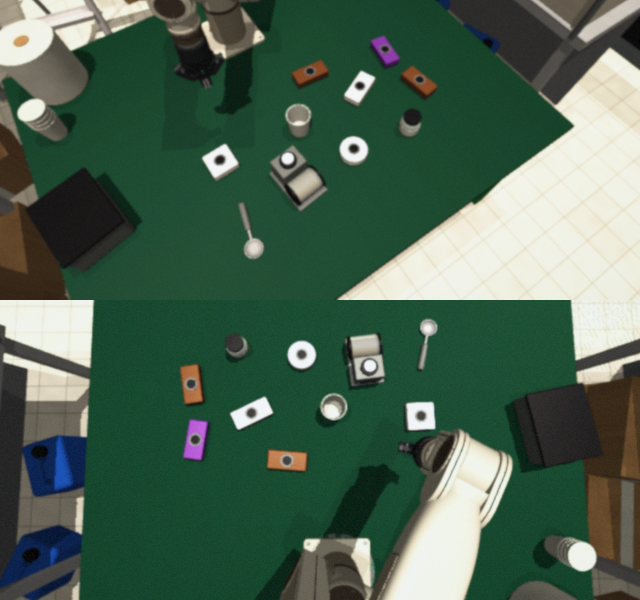

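Everything stands at its original pixel positions: square switch at (420,216), feeder button at (369,166) in the top view. The hand is over 20 cm from the eye.

```bash
python3 -c "
from h import *
print(job_done())"
```

```text
the job is handed in; nothing more can be done
None
```

I handed the job in at about 21 s. The pause, press and restart were done in order at the square switch, but only after a first round that went wrong. That first round could still count against the result.

**What went wrong:** the fingertips really end about 28.5 mm short of the reported TCP. I only learned this when I first pressed the button.
- **First pointing:** at 4.4–6.5 s the tips were about 4–5 cm above the eye, not 2 cm, so I treated it as not done. No pump state can be seen, so if the switch did count it, the pump now ends paused.
- **First press:** the button's first full press, at 9.7 s, came before the proper pause, so the feeder was pressed twice in all.

**The corrected round:**

| Step | Time | Result |
|---|---|---|
| Pause | 11.8–14.0 s | Tips 20–26 mm above the eye, and within about 2 mm of its centre once settled (7 mm off at first) |
| Button press | 16.0 s | Bottomed at the same depth as before with about 15 N; the picture shows it came up again |
| Restart | 17.9–19.95 s | Tips 20–25 mm above the eye, and about 1–2 mm off centre once settled (7 mm off at first) |

**Last checks:**
- **Hand:** it finished about 24 cm from the eye, touching nothing.
- **Objects:** all the objects look unmoved in both fixed views, and no switch was touched.
- **Tilt:** the tool drifted from straight down to about 4.6° in the last pointing. The moves gave no way to correct this.

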